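# Tip the jaggery tray and scrape its lumps into the chai pan

### The arm

A 7-joint arm with a two-finger parallel gripper is mounted at the origin on the work surface. World frame = base frame: x ahead of the robot, y to its left, z up, the work surface at z = 0. Lengths are in m, angles in rad, forces in N, time in s.
With the tool pointing down it reaches from about 0.4 to 0.85 m from the base axis. Payload 10.4 kg.
Tool frame: the origin (TCP) lies at the very end of the fingers, on their centre line; the grasp point (between the pads) lies 19 mm behind it (manip.tcp_to_grasp is the z of the grasp point in the tool frame, in m); z points along the fingers, x is the direction in which the jaws open and shut, and the axes are right-handed (so a half turn about z gives the same grasp; the last joint's range is limited). The gripper opens to 85 mm and grips with 20 to 120 N. Pads are 22 mm wide; open, the fingers measure 114 mm over their backs; the gripper's body (76 mm by 85 mm) begins 54 mm behind the grasp point. The pads swing forward as they close: fully open they stand 13 mm farther back than shut.
Start: joints at [-1.304, 0.332, -0.065, 1.46, 0.022, 1.35, -0.088], TCP at [0.179, 0.599, 0.193] pointing down, gripper open.
Joint ranges: [-2.6, 2.6], [-0.5, 2.12], [-1.47, 1.34], [0.16, 2.42], [-1.27, 4.41], [0.06, 2.06], [-2.6, 2.6]. Speed limits (rad/s): [2.22, 2.22, 2.79, 2.79, 3.14, 3.14, 3.14].

### API

Orientations are given as a unit quaternion [x, y, z, w].
In Python, from workcell import manip gives the robot as it stands.
- The arm moves only by the tool servo_tool, never from a script. Its argument "moves" is a list of rows, each an object with "travel": the shift along the tool's x, y, z in mm, a list of three; "dr": the turn, a rotation vector about the tool's x, y, z in degrees, a list of three. A call has 1 to 12 rows; each row shifts and turns the commanded pose from where the row before left it, along the tool's axes as they then stand; what a row does not reach is not made up. A row lasts 1/8 s, in which the tool goes at most 62.5 mm and 10.7 degrees, less where a joint would pass 70% of its speed; a pose out of reach is approached as far as the arm can. A call is refused whole if a number of a shift passes 62.5 or a number of a turn 10.7, either way. A call with a gripper value outside its range is refused whole. "claw" is the closure, from 0 (fully open) to 1 (shut), set as the call begins (left out, the last holds). The fingers move at their own pace and stop on an object; "squeeze" is the grip in N (left out, the last holds). Time passes only in rows, so rows that do not move let the fingers close. It gives the time, the measured TCP pose, the force and the opening at its end, in the units of the state.
- manip.get_obs(): the state, without advancing time (a new reading comes with each control period).
- manip.camera(name): name is "scene" or "top"; returns the picture (420x560x3 uint8, blue, green, red); there is no depth.
- manip.calibration(name): a dict with "intrinsics" (3x3 intrinsics, pixels), "view" (4x4, takes a point from world to camera coordinates). Camera axes: x right, y down, z forward; pixel columns grow to the right and rows downward; lengths in m; the calibration is good to about 2 mm. A picture is of the moment at which its call begins. calibration takes no time and is no camera call.
- manip.hand_in(): hands the job in, once; it reports no verdict.
The state is a dict: "clock": time; "joint_pos": joint angles; "joint_velocities": joint speeds; "tau": joint torques, N m; "position": TCP position; "ee_rot": TCP orientation; "ft_force": force on the tool from outside, world axes, zero at the start; "torque": the same for the moment, N m; "grip_width": opening from 0.0 (shut) to 1.0 (fully open).
Only numpy, scipy, OpenCV 4.12 (cv2) and the standard library are available. Lean on these libraries where they do the work, as an engineer would, in place of code of your own. Each camera call takes 0.05 s, during which the arm holds its last target. There are 200 camera calls.

### The job

Take the chai pan by its handle and set it on the counter under the open lip of the steel tray, and lift the tray by its handle to the end of its travel, where it stays tipped. Then take the scraper from its wooden rack and with its edge, not the fingers, sweep all four jaggery lumps down the tipped tray over the lip into the pan. Put the scraper back upright in its rack, leave the tray tipped and the pan standing on the counter with the lumps in it, and do not disturb the tiffin, the jar or the glass tumblers.

Things in the scene. Friction and masses are not known exactly. Their poses are not given: they have to be found in the camera images.
- stand: Fixed steel stand that carries the tray. Origin on the counter under the hinge, z up; -x points to the tray's open lip, +x to its handle. Hinge axis along y at x = 0, z = 100 mm. Two upright cheeks (x -5 to 45 mm, outer faces y +-65 mm, 110 mm high), base plate x -5 to 110 mm; below the tray nothing reaches beyond x = -5 mm towards the lip.
- tray (a joint): Tilt of the tray in rad: 0 level (start), 0.4 fully tipped (end stop); grows as the handle is lifted and the lip goes down. The hinge is stiff (friction about 1.1 N m) and stays where it is left; lifting at the handle takes 8 to 10 N. The lumps cling by friction and do not slide at full tilt by themselves.
- tray_lip (a point): Middle of the open lip's edge, on the floor's upper face; moves with the tray, axes as the stand's when level. Level tray, in the stand's frame: floor's upper face z = 105 mm, 3 mm thick, from the lip at x = -75 to x = 125 mm; inside width 104 mm; side and rear walls 14 mm high, none at the lip. Fully tipped, this point is 75 mm above the counter, 71 mm from the hinge horizontally.
- tray_handle (a point): Grip point of the tray's handle, a straight bar sticking out of the rear wall along the stand's +x, 16 mm wide (y), 12 mm thick (z), x 125 to 186 mm from the hinge; this point is its middle in width and thickness, at 168 mm from the hinge and 8 mm above the hinge axis when level. It moves with the tray.
- pan: Round aluminium chai pan, loose, about 0.25 kg: outer radius 70 mm at the rim, 56 mm at the foot, 55 mm high, wall 3 mm, floor 4 mm thick. Origin: centre of its underside, z up. Its straight handle points along the pan's -x axis. Starts standing on the trivet.
- pan_handle (a point): Grip point of the pan's handle: 125 mm from the pan's axis along its -x, 44 mm above its underside. The handle is a bar 16 mm wide (y), 14 mm thick (z), from 70 to 180 mm from the pan's axis.
- trivet: Round silicone trivet fixed on the counter, radius 80 mm, 6 mm thick; origin: centre of its underside.
- scraper: Scraper, loose, 0.13 kg: upright steel blade 60 mm wide (y), 6 mm thick (x), 72 mm high, under a wooden grip bar 60 mm (y) by 20 mm (x) by 26 mm (z 72 to 98 mm). Origin: middle of the blade's lower edge; z from the edge to the grip. Starts upright in the rack; pinch the bar across its 20 mm.
- rack: Fixed wooden rack: a slot open at the top that takes the scraper's blade, 14 mm wide (x) by 84 mm long (y), floor 6 mm above the counter; straight walls to 42 mm, flared out above to 53 mm above the counter. Outside 40 by 100 mm. Origin: centre of its underside. The scraper's width lies along the rack's y.
- rack_slot (a point): Middle of the slot's floor in the rack, where the blade's lower edge rests.
- lump0: Brown jaggery lump, a rounded block about 24 x 20 x 16 mm, 12 g, lying on the tray floor; origin: its centre.
- lump1: Brown jaggery lump, a rounded block about 22 x 21 x 18 mm, 12 g, lying on the tray floor; origin: its centre.
- lump2: Brown jaggery lump, a rounded block about 23 x 19 x 17 mm, 12 g, lying on the tray floor; origin: its centre.
- lump3: Brown jaggery lump, a rounded block about 21 x 20 x 19 mm, 12 g, lying on the tray floor; origin: its centre.
- tiffin: Bystander: steel tiffin stack of two tiers with side latches, radius 57 mm (63 mm over the latches), 112 mm high; origin: centre of its underside.
- jar: Bystander: white plastic jar with screw lid, radius 45 mm, 110 mm high; origin: centre of its underside.
- tumbler_a: Bystander: glass tumbler, radius 34 mm, 95 mm high; origin: centre of its underside.
- tumbler_b: Bystander: the other glass tumbler, same size; origin: centre of its underside.

How it is judged:
By the outcome, as a careful person would: the job done as asked, in the order asked, and still so for the second after the job is handed in, with the robot touching nothing.
It also fails if it takes over 72 s, if anything falls off the work surface, if the arm or the gripper's body presses on something with over 40 N, if the wrist force passes 120 N, or if a joint passes its speed limit or range.

## Working session

There is one attempt and no reset: what is moved stays moved. The work goes in short steps, Python scripts to look and compute and a tool call to move; the robot and the scene stay as the last step left them, time stands still between calls to the robot, and variables do not carry over. Pictures are saved under pics/ and viewed, on a budget of 10 in all, crops included, one or two more only if the job needs it, and the job is handed in when it is done.

Besides the shell and the picture viewer there is one more tool, called after "Call:" by a JSON object that holds its "fn" and its "kwargs". servo_tool: Moves the arm, as the interface text tells. Its arguments: {"type":"object","properties":{"moves":{"type":"array","items":{"type":"object","properties":{"travel":{"type":"array","items":{"type":"number"}},"dr":{"type":"array","items":{"type":"number"}}}}},"claw":{"type":"number"},"squeeze":{"type":"number"}},"required":["moves"]}

```bash
ls; mkdir -p pics
python3 - <<'E'
from workcell import manip
import cv2
for n in("scene","top"):
    cv2.imwrite(f"pics/{n}0.png",manip.camera(n)); c=manip.calibration(n); print(n,c)
o=manip.get_obs(); print(o, manip.tcp_to_grasp)
E
```

```text
pics
scene {'intrinsics': array([[529.95066006,   0.        , 270.92983962],
       [  0.        , 529.95066006, 207.6783414 ],
       [  0.        ,   0.        ,   1.        ]]), 'view': array([[ 0.24379813,  0.96980652, -0.00614708, -0.18818627],
       [ 0.85053639, -0.21685193, -0.47912743, -0.45789084],
       [-0.46599391,  0.11158206, -0.87772383,  1.56263295],
       [ 0.        ,  0.        ,  0.        ,  1.        ]])}
top {'intrinsics': array([[527.21745613,   0.        , 290.69438934],
       [  0.        , 527.21745613, 204.64276928],
       [  0.        ,   0.        ,   1.        ]]), 'view': array([[-2.33000504e-02, -9.99724746e-01, -2.74590621e-03,
         3.75104554e-02],
       [-9.86910938e-01,  2.34396459e-02, -1.59553698e-01,
         5.94616016e-01],
       [ 1.59574144e-01, -1.00764433e-03, -9.87185432e-01,
         1.28867014e+00],
       [ 0.00000000e+00,  0.00000000e+00,  0.00000000e+00,
         1.00000000e+00]])}
{'clock': 0.1, 'joint_pos': array([-1.30358259,  0.33279152, -0.06473589,  1.46083942,  0.0216217 ,
        1.34986395, -0.08850333]), 'joint_velocities': array([-0.00096103,  0.00066028, -0.00014375, -0.00235757, -0.00114965,
       -0.0010437 ,  0.00024853]), 'tau': array([ 1.62095159e-03, -6.26743340e+01,  4.91949962e-02, -3.92426956e+01,
        1.64344360e-02,  6.86668165e-03, -4.61880825e-05]), 'position': array([0.17849539, 0.59859243, 0.19271487]), 'ee_rot': array([ 8.01785920e-01,  5.97611057e-01, -4.64162208e-04,  3.84701380e-04]), 'ft_force': array([-0.60231308,  0.41946362, -0.03092106]), 'torque': array([ 0.04744476, -0.01085491,  0.04291039]), 'grip_width': 1.0029943903697258} -0.0187
```

View pics/scene0.png

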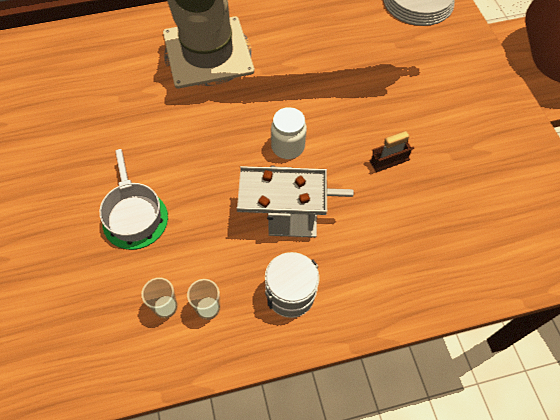

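View pics/top0.png

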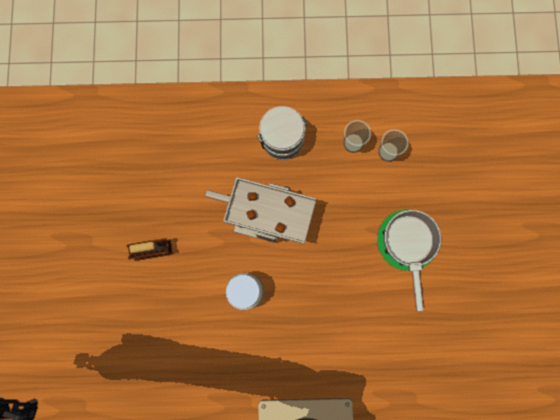

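Both views show everything. The top view has the tray at (270,210), its handle tip at (207,194), the pan at (410,238) with its handle at (418,310), the rack at (150,248), the jar at (244,291) and the tiffin at (282,130). I'll zoom in to pick pixels.

Run:
```python
import cv2
a=cv2.imread("pics/top0.png")[110:320,120:450]; cv2.imwrite("pics/topz.png",cv2.resize(a,None,fx=2.4,fy=2.4,interpolation=cv2.INTER_CUBIC))
a=cv2.imread("pics/scene0.png")[100:320,90:420]; cv2.imwrite("pics/scz.png",cv2.resize(a,None,fx=2.4,fy=2.4,interpolation=cv2.INTER_CUBIC))
```

```text
(no output)
```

View pics/topz.png

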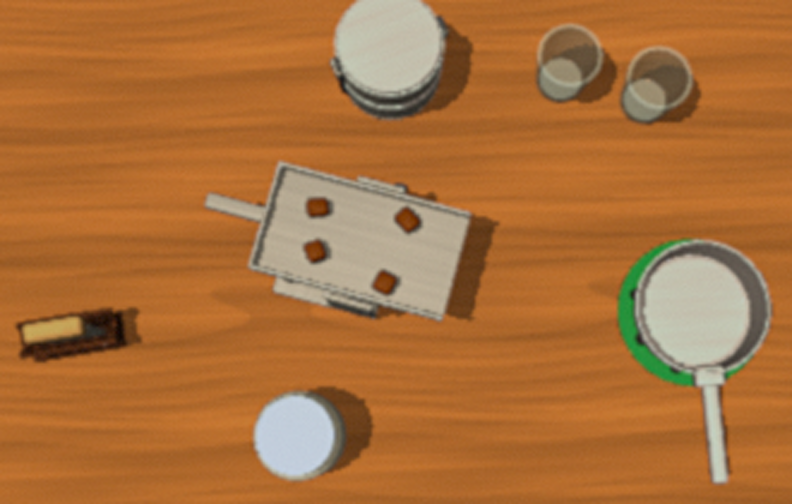

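View pics/scz.png

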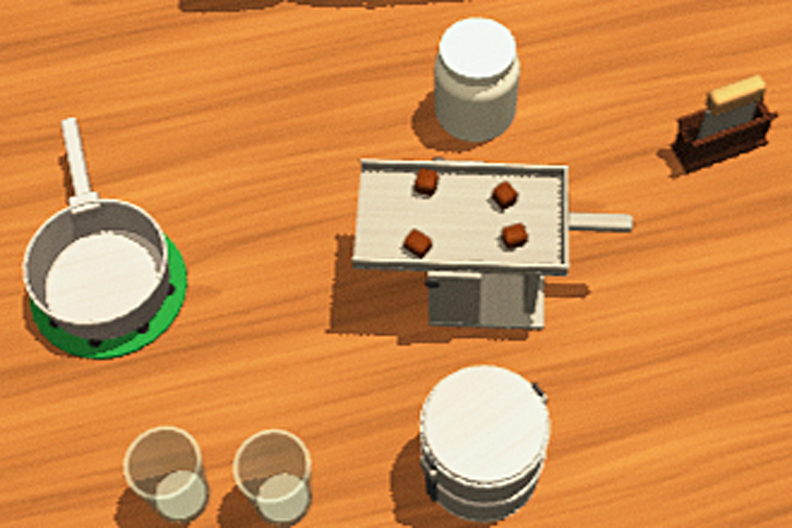

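Top crop (2.4x, offset 120,110): tray wall corners at (279,163), (470,214), (440,319) and (249,267), handle tip (207,200), pan rim centre about (704,307), pan handle tip (720,482). In the scene crop (offset 90,100) the handle tip is at (632,222), the lip corners at (361,160) and (354,265), and the pan handle tip at (69,120). Next I triangulate these, using masks for the lumps, bar and rack.

```bash
cat > h.py <<'E'
import numpy as np, cv2
from scipy.spatial.transform import Rotation as R
from workcell import manip
C={n:manip.calibration(n) for n in("scene","top")}
def ray(n,uv):
    K,V=C[n]["intrinsics"],C[n]["view"]; d=V[:3,:3].T@np.linalg.solve(K,[uv[0],uv[1],1]); return -V[:3,:3].T@V[:3,3], d/np.linalg.norm(d)
def plane(n,uv,z): o,d=ray(n,uv); return o+d*(z-o[2])/d[2]
def tri(t,s):
    (a,d),(b,e)=ray("top",t),ray("scene",s); k=np.linalg.lstsq(np.c_[d,-e],b-a,rcond=None)[0]
    p,q=a+k[0]*d,b+k[1]*e; return (p+q)/2,np.linalg.norm(p-q)
def zt(U): return (np.array(U)+.5)/2.4-.5+[120,110]
def zs(U): return (np.array(U)+.5)/2.4-.5+[90,100]
def rows(p,Rt,n):
    """rows that bring the TCP in a straight line from here to pose (p,Rt)"""
    o=manip.get_obs(); p0=np.array(o["position"]); r0=R.from_quat(o["ee_rot"]); dv=(r0.inv()*Rt).as_rotvec()/n
    for i in range(n): print('{"travel":%s,"dr":%s}'%(np.round(((r0*R.from_rotvec(dv*i)).inv().apply((p-p0)/n))*1e3,1).tolist(),np.round(np.degrees(dv),2).tolist()),end=",")
    print()
def down(yaw): # tool z down, tool x along (cos yaw, sin yaw)
    c,s=np.cos(yaw),np.sin(yaw); return R.from_matrix(np.array([[c,s,0],[s,-c,0],[0,0,-1.]]))
def blobs(img,lo,hi,amin=8):
    m=cv2.inRange(cv2.cvtColor(img,cv2.COLOR_BGR2HSV),lo,hi); n,_,st,ce=cv2.connectedComponentsWithStats(m)
    return [(np.round(ce[i],1).tolist(),st[i].tolist()) for i in range(1,n) if st[i][4]>=amin]
E
python3 - <<'E'
from h import *
np.set_printoptions(precision=4,suppress=True)
for nm,t,s in [("trayhandle tip",(207,200),(632,222)),("handle root",(262,213),(570,221)),("lip +",(470,214),(354,265)),("lip -",(440,319),(361,160)),("rear -",(249,267),(568,168)),("rear +",(279,163),(568,270)),
 ("pan rim",(704,307),(96,262)),("panh tip",(720,482),(69,120)),("panh root",(712,384),(84,197)),("bar",(52,330),(737,90)),("jar top",(298,435),(478,50)),("tiffin top",(390,46),(485,424))]:
    print(nm,*tri(zt(t),zs(s)))
T,S=cv2.imread("pics/top0.png"),cv2.imread("pics/scene0.png")
for n,i in(("top",T),("scene",S)):
    print(n,"bar",blobs(i[:,:],(20,90,150),(35,255,255),25)); print("green",blobs(i,(45,100,50),(80,255,255),50))
    m=cv2.inRange(cv2.cvtColor(i,cv2.COLOR_BGR2HSV),(0,100,30),(10,255,160)); nn,_,st,ce=cv2.connectedComponentsWithStats(m)
    print("brown",[(np.round(ce[k],1).tolist(),st[k][2:].tolist()) for k in range(1,nn) if 15<st[k][4]<400 and 100<ce[k][1]<300])
    if n=="top":
        m=cv2.inRange(cv2.cvtColor(i,cv2.COLOR_BGR2HSV),(0,0,0),(20,255,90))[225:275,115:190]; c=max(cv2.findContours(m,0,2)[0],key=cv2.contourArea); print("rack",cv2.minAreaRect(c))
E
```

```text
trayhandle tip [0.6187 0.2296 0.1115] 0.003111043590012396
handle root [0.6038 0.1735 0.1125] 0.0020299737389236827
lip + [ 0.5982 -0.0351  0.1104] 0.0035411916848544973
lip - [ 0.492  -0.0031  0.1189] 0.0010066160378158875
rear - [0.5489 0.1871 0.1167] 0.003703929903736794
rear + [0.6544 0.1559 0.1142] 0.002079137302024654
pan rim [ 0.5035 -0.2769  0.0575] 0.004139422755352878
panh tip [ 0.3251 -0.284   0.054 ] 0.0027066954342657105
panh root [ 0.4242 -0.2805  0.0553] 0.004885954451272915
bar [0.4919 0.3857 0.1003] 0.0015561594215128707
jar top [0.3826 0.1414 0.1071] 0.005301818603221042
tiffin top [0.7777 0.0423 0.1042] 0.0041575856919340215
top bar [([140.4, 246.4], [131, 243, 21, 8, 87])]
green [([388.1, 244.4], [378, 210, 31, 61, 417])]
brown [([159.7, 242.1], [8, 6, 18]), ([163.8, 252.9], [14, 6, 25]), ([148.5, 254.3], [8, 6, 21])]
rack ((34.81080627441406, 24.364864349365234), (15.782301902770996, 43.89453125), 80.53767395019531)
scene bar [([397.6, 136.4], [388, 132, 20, 10, 91])]
green [([141.2, 233.2], [103, 199, 65, 51, 660])]
brown [([407.2, 148.1], [12, 11, 48]), ([387.6, 158.5], [37, 25, 289]), ([267.1, 174.9], [9, 11, 49]), ([298.8, 179.8], [8, 10, 27]), ([303.4, 198.0], [11, 9, 42]), ([263.7, 202.6], [11, 8, 30])]
```

```bash
cat >> h.py <<'E'
def arc(p,Rt,n,k=None):
    """as rows, but along an arc about the base axis; turn by yaw in tool z of ang deg if Rt is a number"""
    o=manip.get_obs(); p0=np.array(o["position"]); r0=R.from_quat(o["ee_rot"])
    dv=np.radians([0,0,Rt])/n if np.isscalar(Rt) else (r0.inv()*Rt).as_rotvec()/n
    cyl=lambda q:np.array([np.hypot(q[0],q[1]),np.arctan2(q[1],q[0]),q[2]])
    a,b=cyl(p0),cyl(p); P=[(lambda c:np.array([c[0]*np.cos(c[1]),c[0]*np.sin(c[1]),c[2]]))(a+(b-a)*i/n) for i in range(n+1)]
    print(",".join('{"travel":%s,"dr":%s}'%(np.round((r0*R.from_rotvec(dv*i)).inv().apply(P[i+1]-P[i])*1e3).astype(int).tolist(),np.round(np.degrees(dv),1).tolist()) for i in range(k or n)))
def yaw(): 
    x=R.from_quat(manip.get_obs()["ee_rot"]).as_matrix()[:,0]; return np.degrees(np.arctan2(x[1],x[0]))
E
python3 - <<'E'
from h import *
np.set_printoptions(precision=4,suppress=True)
T,S=cv2.imread("pics/top0.png"),cv2.imread("pics/scene0.png")
def pc(n,i,z):
    m=cv2.inRange(cv2.cvtColor(i,cv2.COLOR_BGR2HSV),(18,80,120),(38,255,255)); nn,l,st,ce=cv2.connectedComponentsWithStats(m)
    k=min(range(1,nn),key=lambda k:np.hypot(*(ce[k]-((140,246) if n=="top" else (397,136))))) ; ys,xs=np.where(l==k)
    P=np.array([plane(n,(x,y),z)[:2] for x,y in zip(xs,ys)]); w,v=np.linalg.eigh(np.cov(P.T)); d=v[:,1]; pr=(P-P.mean(0))@d
    print(n,ce[k],len(xs),P.mean(0),"axis",d,np.degrees(np.arctan2(d[1],d[0])),np.ptp(pr)); return ce[k]
a=pc("top",T,.104);b=pc("scene",S,.104);print(tri(a,b))
# rack rim corners by top edge line
H=np.array([.5658,.0514]);u=np.array([.2857,.9583]);v=np.array([-.9583,.2857])
for s in [(267.1,174.9),(298.8,179.8),(303.4,198),(263.7,202.6)]:
    q=plane("scene",s,.114)[:2]-H; print("lump tray xy",q@u,q@v)
yw=yaw();print(yw); arc(np.array([.379,-.282,.16]),-87.7-yw,18,10)
E
```

```text
top [140.8182 246.2652] 132 [0.4937 0.3853] axis [-0.1652  0.9863] 99.5113391493044 0.05426524415554465
scene [397.4483 136.5345] 116 [0.4928 0.3871] axis [-0.1435  0.9897] 98.25032446606339 0.05475894292299527
(array([0.4938, 0.3856, 0.1055]), np.float64(0.0015307222781367966))
lump tray xy -0.009376664775041161 0.03748922388748659
lump tray xy 0.06392696202396418 0.0271263957757145
lump tray xy 0.0751471981575499 -0.020517158348172426
lump tray xy -0.013558238694933918 -0.03593705206442717
73.39799958904649
{"travel":[-12, 66, 2],"dr":[0.0, 0.0, -8.9]},{"travel":[-28, 59, 2],"dr":[0.0, 0.0, -8.9]},{"travel":[-42, 49, 2],"dr":[0.0, 0.0, -8.9]},{"travel":[-53, 36, 2],"dr":[0.0, 0.0, -8.9]},{"travel":[-60, 21, 2],"dr":[0.0, 0.0, -8.9]},{"travel":[-62, 4, 2],"dr":[0.0, 0.0, -8.9]},{"travel":[-60, -12, 2],"dr":[0.0, 0.0, -8.9]},{"travel":[-54, -27, 2],"dr":[0.0, 0.0, -8.9]},{"travel":[-44, -40, 2],"dr":[0.0, 0.0, -8.9]},{"travel":[-32, -49, 2],"dr":[0.0, 0.0, -8.9]}
```

```bash
sed -i 's/dv=np.radians(\[0,0,Rt\])\/n/dv=-np.radians([0,0,Rt])\/n/' h.py
python3 - <<'E'
from h import *
arc(np.array([.379,-.282,.17]),-87.7-yaw(),20,12)
E
```

```text
{"travel":[-10, 59, 1],"dr":[-0.0, -0.0, 8.1]},{"travel":[-8, 59, 1],"dr":[-0.0, -0.0, 8.1]},{"travel":[-5, 58, 1],"dr":[-0.0, -0.0, 8.1]},{"travel":[-3, 58, 1],"dr":[-0.0, -0.0, 8.1]},{"travel":[0, 57, 1],"dr":[-0.0, -0.0, 8.1]},{"travel":[2, 56, 1],"dr":[-0.0, -0.0, 8.1]},{"travel":[5, 56, 1],"dr":[-0.0, -0.0, 8.1]},{"travel":[7, 55, 1],"dr":[-0.0, -0.0, 8.1]},{"travel":[9, 54, 1],"dr":[-0.0, -0.0, 8.1]},{"travel":[11, 52, 1],"dr":[-0.0, -0.0, 8.1]},{"travel":[13, 51, 1],"dr":[-0.0, -0.0, 8.1]},{"travel":[15, 50, 1],"dr":[-0.0, -0.0, 8.1]}
```

Call:
{"fn": "servo_tool", "kwargs": {"moves": [{"travel": [-10, 59, 1], "dr": [0, 0, 8]}, {"travel": [-8, 59, 1], "dr": [0, 0, 8]}, {"travel": [-5, 58, 1], "dr": [0, 0, 8]}, {"travel": [-3, 58, 1], "dr": [0, 0, 8]}, {"travel": [0, 57, 1], "dr": [0, 0, 8]}, {"travel": [2, 56, 1], "dr": [0, 0, 8]}, {"travel": [5, 56, 1], "dr": [0, 0, 8]}, {"travel": [7, 55, 1], "dr": [0, 0, 8]}, {"travel": [9, 54, 1], "dr": [0, 0, 8]}, {"travel": [11, 52, 1], "dr": [0, 0, 8]}, {"travel": [13, 51, 1], "dr": [0, 0, 8]}, {"travel": [15, 50, 1], "dr": [0, 0, 8]}], "claw": 0.3, "squeeze": 120}}

```text
clock: 1.6
position: [0.5315, 0.0683, 0.1811]
ee_rot: [0.98, -0.198, -0.0, 0.0]
ft_force: [0.9, -0.9, -0.1]
grip_width: 0.703
```

Run:
```python
from h import *
print(yaw()); arc(np.array([.379,-.282,.10]),-87.7-yaw(),9)
```

```text
-22.87802706739869
{"travel":[15, 43, 9],"dr":[-0.0, -0.0, 7.2]},{"travel":[16, 42, 9],"dr":[-0.0, -0.0, 7.2]},{"travel":[18, 41, 9],"dr":[-0.0, -0.0, 7.2]},{"travel":[19, 40, 9],"dr":[-0.0, -0.0, 7.2]},{"travel":[20, 39, 9],"dr":[-0.0, -0.0, 7.2]},{"travel":[21, 37, 9],"dr":[-0.0, -0.0, 7.2]},{"travel":[22, 36, 9],"dr":[-0.0, -0.0, 7.2]},{"travel":[24, 35, 9],"dr":[-0.0, -0.0, 7.2]},{"travel":[24, 33, 9],"dr":[-0.0, -0.0, 7.2]}
```

Call:
{"fn": "servo_tool", "kwargs": {"moves": [{"travel": [15, 43, 7], "dr": [0, 0, 7.2]}, {"travel": [16, 42, 7], "dr": [0, 0, 7.2]}, {"travel": [18, 41, 9], "dr": [0, 0, 7.2]}, {"travel": [19, 40, 9], "dr": [0, 0, 7.2]}, {"travel": [20, 39, 9], "dr": [0, 0, 7.2]}, {"travel": [21, 37, 9], "dr": [0, 0, 7.2]}, {"travel": [22, 36, 9], "dr": [0, 0, 7.2]}, {"travel": [24, 35, 9], "dr": [0, 0, 7.2]}, {"travel": [24, 33, 9], "dr": [0, 0, 7.2]}, {"travel": [0, 0, 0], "dr": [0, 0, 0]}]}}

```text
clock: 2.85
position: [0.3774, -0.2815, 0.1038]
ee_rot: [0.721, -0.693, -0.001, 0.0]
ft_force: [0.7, 0.1, 0.2]
grip_width: 0.7
```

Run:
```python
from h import *
print(yaw()); rows(np.array([.379,-.282,.029]),down(np.radians(-87.7)),3)
cv2.imwrite("pics/s1.png",cv2.resize(manip.camera("scene")[80:260,60:300],None,fx=3,fy=3))
```

```text
-87.76100086901522
{"travel":[0.2, -0.6, 24.9],"dr":[0.02, 0.02, -0.02]},{"travel":[0.2, -0.6, 24.9],"dr":[0.02, 0.02, -0.02]},{"travel":[0.2, -0.5, 24.9],"dr":[0.02, 0.02, -0.02]},
```

View pics/s1.png

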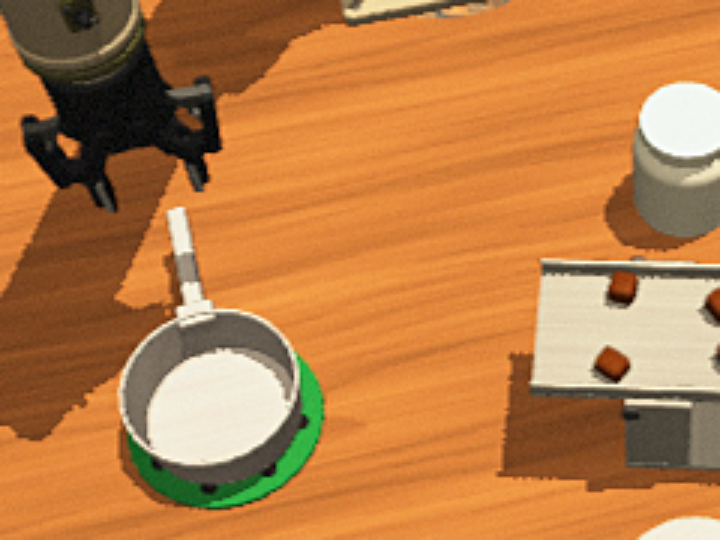

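The fingers stand open over the pan handle (tip of the handle at about (180,210) in the crop), and the commanded pose matches the measurement, so I descend and grip.

Call:
{"fn": "servo_tool", "kwargs": {"moves": [{"travel": [0, -1, 25], "dr": [0, 0, 0]}, {"travel": [0, -1, 25], "dr": [0, 0, 0]}, {"travel": [0, 0, 25], "dr": [0, 0, 0]}, {"travel": [0, 0, 0], "dr": [0, 0, 0]}]}}

```text
clock: 3.4
position: [0.3815, -0.2783, 0.0282]
ee_rot: [0.724, -0.69, -0.001, 0.001]
ft_force: [0.5, -0.7, 0.6]
grip_width: 0.704
```

Call:
{"fn": "servo_tool", "kwargs": {"moves": [{"travel": [0, 0, 0]}, {"travel": [0, 0, 0]}, {"travel": [0, 0, 0]}, {"travel": [0, 0, 0]}, {"travel": [0, 0, 0]}], "claw": 1}}

```text
$.moves[0]: bad value
```

Call:
{"fn": "servo_tool", "kwargs": {"moves": [{"travel": [0, 0, -10]}, {"travel": [0, 0, -10]}, {"travel": [0, 0, 0]}]}}

```text
$.moves[0]: bad value
```

Run:
```python
from h import *
# target pan centre, handle dir
H=np.array([.5658,.0514]);u=np.array([.2857,.9583]); c=H-.093*u
for a in (205,):
    d=np.array([np.cos(np.radians(a)),np.sin(np.radians(a))]); g=c+.125*d; yw=a-270; print(c,g,yw,yaw())
    rows(np.array([*g,manip.get_obs()["position"][2]]),down(np.radians(yw)),10)
```

```text
[ 0.5392299 -0.0377219] [ 0.42594143 -0.09054918] -65 -87.26354881585256
{"travel":[-18.5, -5.3, -0.0],"dr":[0.02, 0.01, -2.23]},{"travel":[-18.3, -6.0, -0.0],"dr":[0.02, 0.01, -2.23]},{"travel":[-18.1, -6.8, -0.0],"dr":[0.02, 0.01, -2.23]},{"travel":[-17.8, -7.5, -0.0],"dr":[0.02, 0.01, -2.23]},{"travel":[-17.5, -8.1, -0.0],"dr":[0.02, 0.01, -2.23]},{"travel":[-17.2, -8.8, -0.0],"dr":[0.02, 0.01, -2.23]},{"travel":[-16.8, -9.5, -0.0],"dr":[0.02, 0.01, -2.23]},{"travel":[-16.4, -10.1, -0.0],"dr":[0.02, 0.01, -2.23]},{"travel":[-16.0, -10.7, -0.0],"dr":[0.02, 0.01, -2.23]},{"travel":[-15.6, -11.4, -0.0],"dr":[0.02, 0.01, -2.23]},
```

Call:
{"fn": "servo_tool", "kwargs": {"moves": [{"travel": [3, 1, 0], "dr": [0, 0, 0]}, {"travel": [0, 0, 0], "dr": [0, 0, 0]}]}}

```text
clock: 3.65
position: [0.3819, -0.283, 0.0304]
ee_rot: [0.723, -0.691, 0.001, -0.0]
ft_force: [-0.0, -0.1, -0.7]
grip_width: 0.698
```

Call:
{"fn": "servo_tool", "kwargs": {"moves": [{"travel": [0, 0, 0], "dr": [0, 0, 0]}, {"travel": [0, 0, 0], "dr": [0, 0, 0]}, {"travel": [0, 0, 0], "dr": [0, 0, 0]}, {"travel": [0, 0, 0], "dr": [0, 0, 0]}, {"travel": [0, 0, 0], "dr": [0, 0, 0]}], "claw": 1}}

```text
clock: 4.28
position: [0.3811, -0.2826, 0.0294]
ee_rot: [0.723, -0.691, -0.0, -0.0]
ft_force: [0.6, 0.1, 0.2]
grip_width: -0.004
```

Call:
{"fn": "servo_tool", "kwargs": {"moves": [{"travel": [0, 0, -8], "dr": [0, 0, 0]}, {"travel": [0, 0, -10], "dr": [0, 0, 0]}, {"travel": [0, 0, 0], "dr": [0, 0, 0]}]}}

```text
clock: 4.65
position: [0.3819, -0.2829, 0.0484]
ee_rot: [0.723, -0.691, 0.001, -0.001]
ft_force: [-0.1, -0.1, -0.4]
grip_width: -0.004
```

Run:
```python
from h import *
H=np.array([.5658,.0514]);u=np.array([.2857,.9583]); c=H-.093*u
# pan axis relative to TCP along tool -y... print transform-based target
o=manip.get_obs();p=np.array(o["position"]);y=yaw()
a=205;d=np.array([np.cos(np.radians(a)),np.sin(np.radians(a))]); g=c+.125*d; print(p,y,g)
rows(np.array([*g,p[2]]),down(np.radians(a-270)),10)
cv2.imwrite("pics/s2.png",manip.camera("scene"))
print("rim/green?",blobs(cv2.imread("pics/s2.png"),(45,100,50),(80,255,255),50))
```

```text
[ 0.38187024 -0.28290018  0.04838762] -87.40119579848704 [ 0.42594143 -0.09054918]
{"travel":[-19.0, -5.3, 0.0],"dr":[-0.01, -0.0, -2.24]},{"travel":[-18.8, -6.0, 0.0],"dr":[-0.01, -0.0, -2.24]},{"travel":[-18.5, -6.7, 0.0],"dr":[-0.01, -0.0, -2.24]},{"travel":[-18.3, -7.5, 0.0],"dr":[-0.01, -0.0, -2.24]},{"travel":[-18.0, -8.2, 0.0],"dr":[-0.01, -0.0, -2.24]},{"travel":[-17.6, -8.9, 0.0],"dr":[-0.01, -0.0, -2.24]},{"travel":[-17.3, -9.6, 0.0],"dr":[-0.01, -0.0, -2.24]},{"travel":[-16.9, -10.2, 0.0],"dr":[-0.01, -0.0, -2.24]},{"travel":[-16.5, -10.9, 0.0],"dr":[-0.01, -0.0, -2.24]},{"travel":[-16.0, -11.5, 0.0],"dr":[-0.01, -0.0, -2.24]},
rim/green? [([141.1, 233.2], [103, 199, 65, 51, 661])]
```

The gripper shut fully without the handle, so I look at why.

Run:
```python
from h import *
s=cv2.imread("pics/s2.png")[70:230,80:190]; t=manip.camera("top"); cv2.imwrite("pics/t2.png",t); t=t[190:330,350:460]
cv2.imwrite("pics/c2.png",np.hstack([cv2.resize(s,(385,560)),cv2.resize(t,(400,509)) if 0 else cv2.copyMakeBorder(cv2.resize(t,(385,490)),0,70,0,0,0)]))
```

```text
(no output)
```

View pics/c2.png

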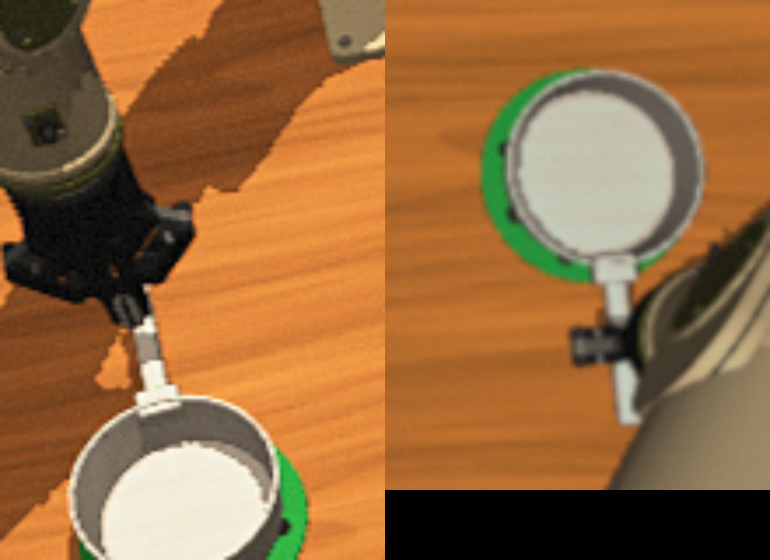

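Run:
```python
from h import *
np.set_printoptions(precision=4,suppress=True)
def pj(n,p):
    K,V=C[n]["intrinsics"],C[n]["view"]; q=K@(V[:3,:3]@p+V[:3,3]); return q[:2]/q[2]
o=manip.get_obs(); p=np.array(o["position"]); print(p,o["clock"],o["joint_pos"])
for n in C: print(n,"tcp px",pj(n,p),"old",pj(n,np.array([.381,-.2826,.0294])),"handle",pj(n,np.array([.381,-.2826,.05])))
print("base",pj("top",np.zeros(3)),pj("scene",np.zeros(3)))
f=lambda n,U,o,z:plane(n,np.array(U)/3.5+o,z)
print("scene fingertip at z.048",f("scene",(125,325),[80,70],.048),"scene handle(147,345)",f("scene",(149,345),[80,70],.057),"top handle",f("top",(620-385,380),[350,190],.057),f("top",(627-385,420),[350,190],.057),f("scene",(137,290),[80,70],.057))
```

```text
[ 0.3814 -0.2825  0.0476] 4.75 [-0.2651  0.1858  0.8833  2.0521 -0.1737  0.9774 -0.8178]
scene tcp px [121.6312 169.2736] old [123.431  173.0972] handle [121.3434 168.6259]
top tcp px [416.5295 287.2107] old [414.8712 287.3894] handle [416.7902 287.3508]
base [306.0406 447.9106] [207.1084  52.3894]
scene fingertip at z.048 [ 0.359  -0.2946  0.048 ] scene handle(147,345) [ 0.3866 -0.2784  0.057 ] top handle [ 0.3539 -0.2802  0.057 ] [ 0.3264 -0.2833  0.057 ] [ 0.3377 -0.2815  0.057 ]
```

Run:
```python
from h import *
s=cv2.imread("pics/s2.png")[130:190,90:145]; s0=cv2.imread("pics/scene0.png")[130:190,90:145]
f=lambda a:cv2.resize(a,None,fx=7,fy=7,interpolation=cv2.INTER_NEAREST)
im=np.hstack([f(s),f(s0)]); cv2.circle(im,(int((121.6-90)*7),int((169.3-130)*7)),5,(0,255,0),2); cv2.imwrite("pics/c3.png",im)
```

```text
(no output)
```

View pics/c3.png

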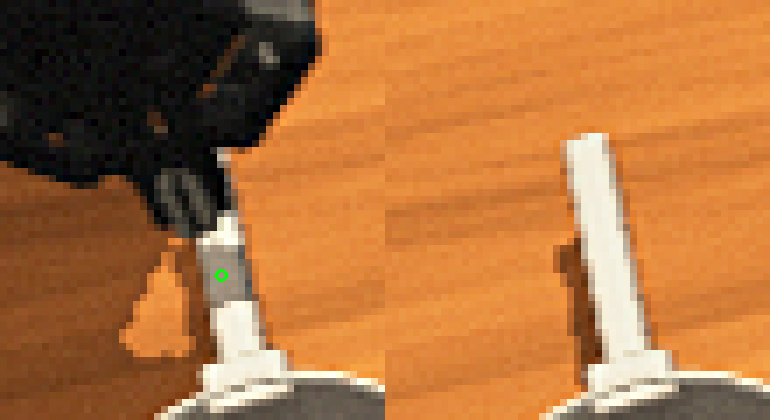

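The closed fingertips show at scene pixel (116,164), though the reported TCP projects to (122,169) on the handle. That puts the fingers 25–30 mm higher than reported, so they shut above the handle. I'll check with a gentle descent, fingers open.

Call:
{"fn": "servo_tool", "kwargs": {"moves": [{"travel": [0, 0, 0], "dr": [0, 0, 0]}, {"travel": [0, 0, 0], "dr": [0, 0, 0]}, {"travel": [0, 0, 0], "dr": [0, 0, 0]}, {"travel": [0, 0, 6], "dr": [0, 0, 0]}, {"travel": [0, 0, 6], "dr": [0, 0, 0]}, {"travel": [0, 0, 6], "dr": [0, 0, 0]}, {"travel": [0, 0, 6], "dr": [0, 0, 0]}, {"travel": [0, 0, 4], "dr": [0, 0, 0]}, {"travel": [0, 0, 0], "dr": [0, 0, 0]}], "claw": 0.3}}

```text
clock: 5.88
position: [0.3809, -0.2826, 0.0191]
ee_rot: [0.723, -0.691, -0.0, 0.0]
ft_force: [1.0, -0.3, -0.5]
grip_width: 0.695
```

Run:
```python
from h import *
o=manip.get_obs(); print(o["position"],o["ft_force"])
s=manip.camera("scene")[130:200,85:155]; t=manip.camera("top")[240:320,380:440]
f=lambda a:cv2.resize(a,(400,400),interpolation=cv2.INTER_NEAREST)
cv2.imwrite("pics/c4.png",np.hstack([f(s),f(t)]))
```

```text
[ 0.38089872 -0.28259372  0.01908457] [ 1.02029703 -0.25731108 -0.54092244]
```

View pics/c4.png

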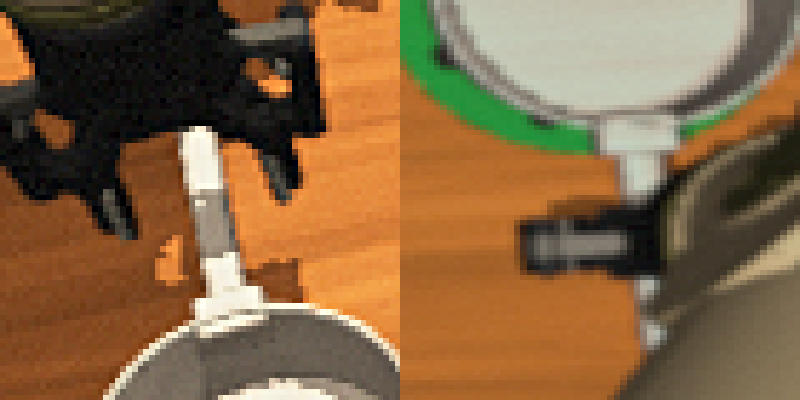

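Open fingertips are at about scene (107,171) and (135,165), straddling the handle but still about 30 mm above the reported height. I go 16 mm lower and close.

Call:
{"fn": "servo_tool", "kwargs": {"moves": [{"travel": [0, 0, 6], "dr": [0, 0, 0]}, {"travel": [0, 0, 6], "dr": [0, 0, 0]}, {"travel": [0, 0, 4], "dr": [0, 0, 0]}, {"travel": [0, 0, 0], "dr": [0, 0, 0]}]}}

```text
clock: 6.48
position: [0.3808, -0.2826, 0.003]
ee_rot: [0.723, -0.691, -0.0, 0.0]
ft_force: [0.2, -0.4, 0.1]
grip_width: 0.696
```

Call:
{"fn": "servo_tool", "kwargs": {"moves": [{"travel": [0, 0, 0], "dr": [0, 0, 0]}, {"travel": [0, 0, 0], "dr": [0, 0, 0]}, {"travel": [0, 0, 0], "dr": [0, 0, 0]}, {"travel": [0, 0, 0], "dr": [0, 0, 0]}, {"travel": [0, 0, 0], "dr": [0, 0, 0]}], "claw": 1}}

```text
clock: 7.1
position: [0.3811, -0.2826, 0.0035]
ee_rot: [0.723, -0.691, -0.0, -0.0]
ft_force: [-1.9, 0.8, 5.9]
grip_width: 0.152
```

Call:
{"fn": "servo_tool", "kwargs": {"moves": [{"travel": [0, 0, -5], "dr": [0, 0, 0]}, {"travel": [0, 0, -8], "dr": [0, 0, 0]}, {"travel": [0, 0, -8], "dr": [0, 0, 0]}, {"travel": [0, 0, 0], "dr": [0, 0, 0]}, {"travel": [0, 0, 0], "dr": [0, 0, 0]}]}}

```text
clock: 7.72
position: [0.3811, -0.2824, 0.0243]
ee_rot: [0.723, -0.691, -0.0, -0.0]
ft_force: [0.2, 0.2, -2.7]
grip_width: 0.152
```

Run:
```python
from h import *
o=manip.get_obs(); print(o["position"],o["ft_force"],o["torque"],o["grip_width"])
s=manip.camera("scene"); print(blobs(s,(45,100,50),(80,255,255),50)); cv2.imwrite("pics/s5.png",s)
t=manip.camera("top"); cv2.imwrite("pics/t5.png",t)
im=np.hstack([cv2.resize(s[120:260,75:205],(390,420)),cv2.resize(t[190:330,350:480],(390,420))]); cv2.imwrite("pics/c5.png",im)
```

```text
[ 0.38109834 -0.28243637  0.02429699] [ 0.19417428  0.21214393 -2.73795192] [-0.03215353  0.3550627  -0.01382362] 0.15230888286452612
[([141.0, 232.4], [103, 198, 65, 52, 868])]
```

View pics/c5.png

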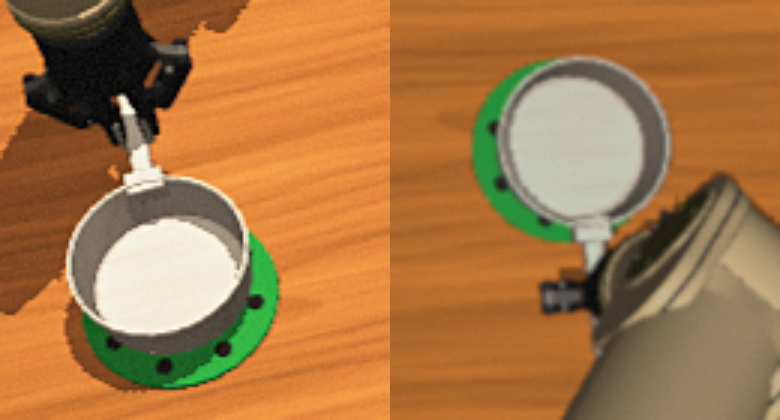

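The pan hangs level (weight −2.7 N, lever about 0.13 m). Carrying it to the tray.

Run:
```python
from h import *
H=np.array([.5658,.0514]);u=np.array([.2857,.9583]); c=H-.093*u
p=np.array(manip.get_obs()["position"]);y0=yaw()
# rigid: pan centre in tool coords
rel=down(np.radians(y0)).inv().apply(np.array([.5035-p[0],-.2769-p[1],0])); Rt=down(np.radians(y0+23)); g=np.r_[c,p[2]]-Rt.apply(rel); print(rel,g)
rows(g,Rt,10)
```

```text
[-1.01617203e-05 -1.22683747e-01  0.00000000e+00] [ 0.42859504 -0.09074294  0.02413609]
{"travel":[-18.9, -5.6, 0.0],"dr":[0.0, 0.0, -2.3]},{"travel":[-18.7, -6.4, 0.0],"dr":[0.0, 0.0, -2.3]},{"travel":[-18.4, -7.1, 0.0],"dr":[0.0, 0.0, -2.3]},{"travel":[-18.1, -7.9, 0.0],"dr":[0.0, 0.0, -2.3]},{"travel":[-17.8, -8.6, 0.0],"dr":[0.0, 0.0, -2.3]},{"travel":[-17.4, -9.3, 0.0],"dr":[0.0, 0.0, -2.3]},{"travel":[-17.0, -10.0, 0.0],"dr":[0.0, 0.0, -2.3]},{"travel":[-16.6, -10.7, 0.0],"dr":[0.0, 0.0, -2.3]},{"travel":[-16.2, -11.3, 0.0],"dr":[0.0, 0.0, -2.3]},{"travel":[-15.7, -12.0, 0.0],"dr":[0.0, 0.0, -2.3]},
```

Call:
{"fn": "servo_tool", "kwargs": {"moves": [{"travel": [-19, -5.5, 0], "dr": [0, 0, -2.3]}, {"travel": [-19, -6.5, 0], "dr": [0, 0, -2.3]}, {"travel": [-18.5, -7, 0], "dr": [0, 0, -2.3]}, {"travel": [-18, -8, 0], "dr": [0, 0, -2.3]}, {"travel": [-18, -8.5, 0], "dr": [0, 0, -2.3]}, {"travel": [-17.5, -9.5, 0], "dr": [0, 0, -2.3]}, {"travel": [-17, -10, 0], "dr": [0, 0, -2.3]}, {"travel": [-16.5, -10.5, 0], "dr": [0, 0, -2.3]}, {"travel": [-16, -11.5, 0], "dr": [0, 0, -2.3]}, {"travel": [-15.5, -12, 0], "dr": [0, 0, -2.3]}, {"travel": [0, 0, 5], "dr": [0, 0, 0]}, {"travel": [0, 0, 5], "dr": [0, 0, 0]}]}}

```text
clock: 9.32
position: [0.429, -0.0909, 0.014]
ee_rot: [0.846, -0.533, -0.0, 0.0]
ft_force: [-0.3, -1.1, -2.8]
grip_width: 0.153
```

Call:
{"fn": "servo_tool", "kwargs": {"moves": [{"travel": [0, 0, 5], "dr": [0, 0, 0]}, {"travel": [0, 0, 5], "dr": [0, 0, 0]}, {"travel": [0, 0, 3], "dr": [0, 0, 0]}, {"travel": [0, 0, 0], "dr": [0, 0, 0]}]}}

```text
clock: 9.82
position: [0.4289, -0.091, 0.0011]
ee_rot: [0.846, -0.533, -0.0, 0.0]
ft_force: [0.1, -0.5, -3.2]
grip_width: 0.149
```

Call:
{"fn": "servo_tool", "kwargs": {"moves": [{"travel": [0, 0, 2], "dr": [0, 0, 0]}, {"travel": [0, 0, 1.5], "dr": [0, 0, 0]}, {"travel": [0, 0, 0], "dr": [0, 0, 0]}]}}

```text
clock: 10.2
position: [0.4293, -0.0909, -0.002]
ee_rot: [0.846, -0.533, 0.0, -0.0]
ft_force: [-0.6, -0.8, -0.8]
grip_width: 0.153
```

The load is coming off and the reported TCP z is −2 mm, so the height reading really is biased low by a few cm. I release and rise.

Call:
{"fn": "servo_tool", "kwargs": {"moves": [{"travel": [0, 0, 1], "dr": [0, 0, 0]}, {"travel": [0, 0, 0], "dr": [0, 0, 0]}, {"travel": [0, 0, 0], "dr": [0, 0, 0]}, {"travel": [0, 0, 0], "dr": [0, 0, 0]}], "claw": 0.3}}

```text
clock: 10.7
position: [0.4292, -0.0908, -0.0031]
ee_rot: [0.846, -0.533, 0.0, -0.0]
ft_force: [0.1, -0.6, 0.9]
grip_width: 0.703
```

Call:
{"fn": "servo_tool", "kwargs": {"moves": [{"travel": [0, 0, -40], "dr": [0, 0, 0]}, {"travel": [0, 0, -50], "dr": [0, 0, 0]}, {"travel": [0, 0, -50], "dr": [0, 0, 0]}, {"travel": [0, 0, -20], "dr": [0, 0, 0]}]}}

```text
clock: 11.2
position: [0.4303, -0.0909, 0.1597]
ee_rot: [0.846, -0.533, 0.001, -0.002]
ft_force: [0.4, 0.3, -0.7]
grip_width: 0.696
```

Run:
```python
from h import *
np.set_printoptions(precision=4,suppress=True)
p=np.array(manip.get_obs()["position"]);print(p,yaw(),manip.get_obs()["joint_pos"])
t=manip.camera("top"); s=manip.camera("scene"); cv2.imwrite("pics/t6.png",t);cv2.imwrite("pics/s6.png",s)
im=np.hstack([cv2.resize(s[90:290,150:350],(400,400)),cv2.resize(t[150:350,220:420],(400,400))]); cv2.imwrite("pics/c6.png",im)
```

```text
[ 0.4303 -0.0909  0.1597] -64.41742907117816 [-0.6058 -0.1209  0.6766  2.0011  0.0786  1.2319 -1.083 ]
```

View pics/c6.png

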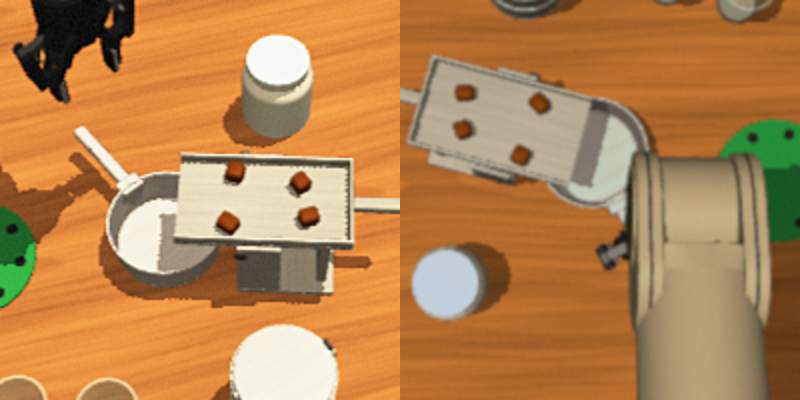

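The pan stands under the lip, its centre about under the lip edge, with the tray and lumps undisturbed (scene crop: pan 106–218 px, lip at 178). Next is the tray handle. The pan grasp gives a calibration: true grasp height ≈ reported z + 0.0465.

Run:
```python
from h import *
rows(np.array([.6138,.2124,.115]),down(np.radians(-16.6)),8)
```

```text
{"travel":[-24.3, -37.0, 5.6],"dr":[-0.03, -0.02, -5.98]},{"travel":[-20.3, -39.3, 5.6],"dr":[-0.03, -0.02, -5.98]},{"travel":[-16.1, -41.2, 5.6],"dr":[-0.03, -0.02, -5.98]},{"travel":[-11.7, -42.7, 5.6],"dr":[-0.03, -0.02, -5.98]},{"travel":[-7.2, -43.7, 5.6],"dr":[-0.03, -0.02, -5.98]},{"travel":[-2.6, -44.2, 5.6],"dr":[-0.03, -0.02, -5.98]},{"travel":[2.0, -44.2, 5.5],"dr":[-0.03, -0.02, -5.98]},{"travel":[6.6, -43.8, 5.5],"dr":[-0.03, -0.02, -5.98]},
```

Call:
{"fn": "servo_tool", "kwargs": {"moves": [{"travel": [-24.5, -37, 2], "dr": [0, 0, -6]}, {"travel": [-20.5, -39.5, 2], "dr": [0, 0, -6]}, {"travel": [-16, -41, 2], "dr": [0, 0, -6]}, {"travel": [-11.5, -42.5, 4], "dr": [0, 0, -6]}, {"travel": [-7, -43.5, 6], "dr": [0, 0, -6]}, {"travel": [-2.5, -44, 9], "dr": [0, 0, -6]}, {"travel": [2, -44, 10], "dr": [0, 0, -6]}, {"travel": [6.5, -44, 10], "dr": [0, 0, -6]}, {"travel": [0, 0, 0], "dr": [0, 0, 0]}]}}

```text
clock: 12.42
position: [0.6105, 0.2153, 0.1082]
ee_rot: [0.99, -0.14, -0.002, 0.001]
ft_force: [0.0, -0.3, -0.1]
grip_width: 0.7
```

Run:
```python
from h import *
print(manip.get_obs()["position"],yaw())
rows(np.array([.6138,.2124,.0615]),down(np.radians(-16.6)),4)
```

```text
[0.61053069 0.21534924 0.10824797] -16.08287999887079
{"travel":[1.0, 0.5, 11.7],"dr":[0.03, 0.05, 0.13]},{"travel":[1.0, 0.5, 11.7],"dr":[0.03, 0.05, 0.13]},{"travel":[1.0, 0.5, 11.7],"dr":[0.03, 0.05, 0.13]},{"travel":[1.0, 0.5, 11.7],"dr":[0.03, 0.05, 0.13]},
```

Call:
{"fn": "servo_tool", "kwargs": {"moves": [{"travel": [1, 0.5, 12], "dr": [0, 0, 0.1]}, {"travel": [1, 0.5, 12], "dr": [0, 0, 0.1]}, {"travel": [1, 0.5, 12], "dr": [0, 0, 0.1]}, {"travel": [1, 0.5, 11], "dr": [0, 0, 0.1]}, {"travel": [0, 0, 0], "dr": [0, 0, 0]}]}}

```text
clock: 13.05
position: [0.6141, 0.2086, 0.0638]
ee_rot: [0.989, -0.146, -0.001, 0.0]
ft_force: [-0.0, -0.4, 0.2]
grip_width: 0.698
```

Call:
{"fn": "servo_tool", "kwargs": {"moves": [{"travel": [0, 0, 0], "dr": [0, 0, 0]}, {"travel": [0, 0, 0], "dr": [0, 0, 0]}, {"travel": [0, 0, 0], "dr": [0, 0, 0]}, {"travel": [0, 0, 0], "dr": [0, 0, 0]}, {"travel": [0, 0, 0], "dr": [0, 0, 0]}], "claw": 1, "squeeze": 100}}

```text
clock: 13.68
position: [0.6129, 0.21, 0.065]
ee_rot: [0.989, -0.146, -0.002, -0.0]
ft_force: [-9.6, 1.1, 5.9]
grip_width: 0.153
```

Run:
```python
from h import *
print(manip.get_obs()["position"],yaw())
# arc: TCP in hinge plane. grasp r=.168,h=.008; TCP offset relative to true pose
H=np.array([.5658,.0514,.1]);u=np.array([.2857,.9583,0]);v=np.cross([0,0,1],u)
p0=np.array(manip.get_obs()["position"]);Rt=R.from_quat(manip.get_obs()["ee_rot"])
tcp=np.array([*p0[:2],.108-.0187]) ; off=p0-tcp; prev=p0; n=10; out=[]; cur=Rt
# what matters: true rotation centre; treat grasp point (reported+.0465 up)
gr=p0+[0,0,.0465]
for i in range(1,n+1):
    q=R.from_rotvec(-v*.41*i/n); g=H+q.apply(gr-H); r=q*Rt; p=g+r.apply([0,0,.0465])
    d=r0.inv().apply(p-prev) if i>1 else Rt.inv().apply(p-prev); prev=p; r0=r; out.append(np.round(d*1e3,1).tolist())
print(out,"turn x deg/row",np.degrees(Rt.inv().apply(-v*.041)))
```

```text
[0.61287293 0.2099548  0.06502454] -16.733751136964543
[[-0.2, -1.3, -6.8], [-0.0, -1.3, -6.8], [-0.0, -1.3, -6.8], [-0.0, -1.3, -6.8], [-0.0, -1.3, -6.8], [-0.0, -1.3, -6.8], [-0.0, -1.3, -6.8], [-0.0, -1.3, -6.8], [-0.0, -1.3, -6.8], [-0.0, -1.3, -6.8]] turn x deg/row [ 2.34906269 -0.00543975 -0.00838455]
```

Call:
{"fn": "servo_tool", "kwargs": {"moves": [{"travel": [-1, -1.3, -6.8], "dr": [2.35, 0, 0]}, {"travel": [0, -1.3, -6.8], "dr": [2.35, 0, 0]}, {"travel": [0, -1.3, -6.8], "dr": [2.35, 0, 0]}, {"travel": [0, -1.3, -6.8], "dr": [2.35, 0, 0]}, {"travel": [0, 0, 0], "dr": [0, 0, 0]}]}}

```text
clock: 14.3
position: [0.6139, 0.2132, 0.0936]
ee_rot: [0.986, -0.146, 0.011, -0.083]
ft_force: [-8.9, 1.5, 3.6]
grip_width: 0.148
```

Run:
```python
from h import *
o=manip.get_obs();print(o["position"],o["torque"],o["ft_force"],R.from_quat(o["ee_rot"]).inv().apply(o["ft_force"]))
```

```text
[0.61392434 0.21318937 0.09362891] [0.3226963  1.85981935 0.39708242] [-8.93464377  1.54534748  3.62615392] [-9.00599244  0.48608653 -3.74443193]
```

Run:
```python
from h import *
s=manip.camera("scene");t=manip.camera("top"); cv2.imwrite("pics/s7.png",s);cv2.imwrite("pics/t7.png",t)
for i in (cv2.imread("pics/scene0.png"),s):
    print([(b[0],b[1][4]) for b in blobs(i,(0,100,30),(10,255,160),20) if 250<b[0][0]<320 and 165<b[0][1]<215])
a=cv2.resize(s[120:270,220:370],(400,400)); b=cv2.resize(t[130:280,180:330],(400,400)); cv2.imwrite("pics/c7.png",np.hstack([a,b]))
```

```text
[([267.1, 174.9], 49), ([298.8, 179.8], 27), ([303.4, 198.0], 42), ([263.7, 202.6], 30)]
[([266.2, 175.5], 54), ([298.6, 178.7], 51), ([302.5, 195.0], 56), ([263.0, 201.8], 61)]
```

View pics/c7.png

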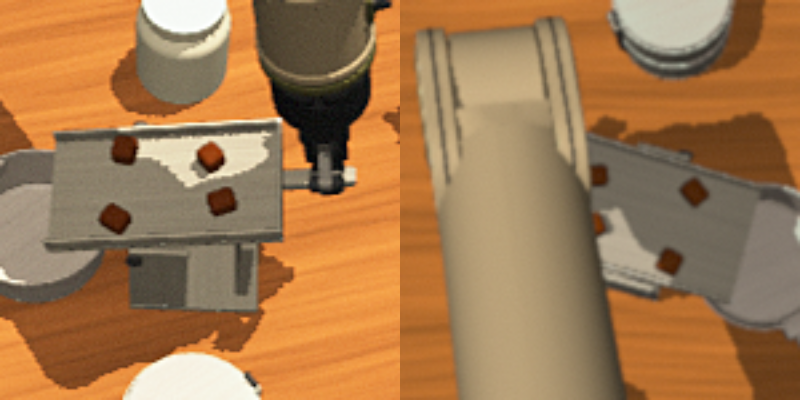

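The gripper holds the bar and the tray is tilting (its plane shows rotated, the lumps in place). I continue to the stop.

Call:
{"fn": "servo_tool", "kwargs": {"moves": [{"travel": [-1, -1.3, -6.8], "dr": [2.35, 0, 0]}, {"travel": [0, -1.3, -6.8], "dr": [2.35, 0, 0]}, {"travel": [0, -1.3, -6.8], "dr": [2.35, 0, 0]}, {"travel": [0, -1.3, -6.8], "dr": [2.35, 0, 0]}, {"travel": [0, -1.3, -6.8], "dr": [2.35, 0, 0]}, {"travel": [0, 0, 0], "dr": [0, 0, 0]}]}}

```text
clock: 15.15
position: [0.6133, 0.2108, 0.1287]
ee_rot: [0.972, -0.144, 0.027, -0.184]
ft_force: [-6.1, 1.3, 4.3]
grip_width: 0.15
```

Call:
{"fn": "servo_tool", "kwargs": {"moves": [{"travel": [0, -1.3, -6.8], "dr": [2.35, 0, 0]}, {"travel": [0, 0, 0], "dr": [0, 0, 0]}]}}

```text
clock: 15.4
position: [0.613, 0.2098, 0.135]
ee_rot: [0.968, -0.143, 0.03, -0.203]
ft_force: [-3.2, 3.3, -0.8]
grip_width: 0.145
```

Run:
```python
from h import *
o=manip.get_obs();print(o["position"],o["torque"],R.from_quat(o["ee_rot"]).inv().apply(o["ft_force"]),np.degrees(np.arccos(-R.from_quat(o["ee_rot"]).as_matrix()[2,2])),o["joint_pos"])
```

```text
[0.61299827 0.20975026 0.134989  ] [0.21726787 0.7567353  0.49777074] [-3.96446611 -1.69554062  1.6296006 ] 23.722456180622718 [-0.50634273  0.29010972  0.37398861  1.73742875 -0.56759638  1.01735523
 -0.17414931]
```

Call:
{"fn": "servo_tool", "kwargs": {"moves": [{"travel": [0, -1.3, -5], "dr": [1.5, 0, 0]}, {"travel": [0, 0, 0], "dr": [0, 0, 0]}]}}

```text
clock: 15.65
position: [0.6127, 0.2093, 0.1384]
ee_rot: [0.966, -0.143, 0.032, -0.215]
ft_force: [4.9, 8.5, -13.2]
grip_width: 0.14
```

Run:
```python
from h import *
o=manip.get_obs();print(o["position"],o["torque"],R.from_quat(o["ee_rot"]).inv().apply(o["ft_force"]))
s=manip.camera("scene");cv2.imwrite("pics/s8.png",s)
# lumps on plane through hinge tilted by th, using scene rays; expected tray coordinates unchanged
H=np.array([.5658,.0514,.1]);u=np.array([.2857,.9583,0]);v=np.cross([0,0,1.],u)
def tray(n,uv,th,h=.0135):
    q=R.from_rotvec(-v*th); nrm=q.apply([0,0,1.]); o_,d=ray(n,uv); c=H+nrm*h; k=((c-o_)@nrm)/(d@nrm); r=q.inv().apply(o_+k*d-H); return r@u*1e3,r@v*1e3
B=[b[0] for b in blobs(s,(0,100,30),(10,255,160),20) if 240<b[0][0]<320 and 160<b[0][1]<215]; print(B)
for th in (.3,.35,.4,.45): print(th,[np.round(tray("scene",b,th)).tolist() for b in B])
```

```text
[0.61272998 0.20926318 0.13844516] [-0.09227455 -0.54035459 -0.06306846] [ 2.21443931 -3.05383543 16.02679751]
[[294.5, 174.9], [264.8, 176.6], [298.9, 190.8], [262.0, 202.8]]
0.3 [[60.0, 29.0], [-11.0, 35.0], [71.0, -14.0], [-14.0, -34.0]]
0.35 [[62.0, 27.0], [-11.0, 36.0], [73.0, -16.0], [-14.0, -33.0]]
0.4 [[64.0, 25.0], [-10.0, 36.0], [75.0, -18.0], [-13.0, -33.0]]
0.45 [[66.0, 23.0], [-10.0, 36.0], [77.0, -21.0], [-13.0, -32.0]]
```

The lump positions fit a tilt of 0.40 and the force jumped to −13 N, so the tray is at the stop. One more small push, then release and back off along the tool axis.

Call:
{"fn": "servo_tool", "kwargs": {"moves": [{"travel": [0, -0.5, -3], "dr": [0.7, 0, 0]}, {"travel": [0, 0, 0], "dr": [0, 0, 0]}]}}

```text
clock: 15.95
position: [0.6126, 0.2089, 0.1402]
ee_rot: [0.964, -0.143, 0.033, -0.221]
ft_force: [12.3, 12.5, -22.8]
grip_width: 0.149
```

Call:
{"fn": "servo_tool", "kwargs": {"moves": [{"travel": [0, 0.5, 4], "dr": [-0.7, 0, 0]}, {"travel": [0, 0, 0], "dr": [0, 0, 0]}, {"travel": [0, 0, 0], "dr": [0, 0, 0]}, {"travel": [0, 0, 0], "dr": [0, 0, 0]}], "claw": 0.3}}

```text
clock: 16.45
position: [0.6133, 0.2091, 0.1385]
ee_rot: [0.966, -0.143, 0.032, -0.214]
ft_force: [-0.1, -0.4, -0.0]
grip_width: 0.704
```

Call:
{"fn": "servo_tool", "kwargs": {"moves": [{"travel": [0, 0, -20], "dr": [0, 0, 0]}, {"travel": [0, 0, -30], "dr": [0, 0, 0]}, {"travel": [0, 0, -40], "dr": [0, 0, 0]}]}}

```text
clock: 16.82
position: [0.6014, 0.1722, 0.2211]
ee_rot: [0.966, -0.143, 0.032, -0.214]
ft_force: [1.1, 0.4, 0.5]
grip_width: 0.7
```

```bash
cat >> h.py <<'E'
H=np.array([.5658,.0514,.1]);u=np.array([.2857,.9583,0]);v=np.cross([0,0,1.],u)
def tray(n,uv,th=.4,h=.0135):
    q=R.from_rotvec(-v*th); nrm=q.apply([0,0,1.]); o_,d=ray(n,uv); c=H+nrm*h; k=((c-o_)@nrm)/(d@nrm); r=q.inv().apply(o_+k*d-H); return np.round([r@u*1e3,r@v*1e3]).tolist()
def brown(n,img,box):
    x0,x1,y0,y1=box; return [b[0] for b in blobs(img,(0,100,30),(10,255,160),12) if x0<b[0][0]<x1 and y0<b[0][1]<y1]
E
python3 - <<'E'
from h import *
np.set_printoptions(precision=4,suppress=True)
print(manip.get_obs()["position"],yaw())
s=manip.camera("scene");cv2.imwrite("pics/s9.png",s)
print([tray("scene",b) for b in brown("scene",s,(240,320,160,215))])
a=8.9  # jaw yaw at scraper; current -16.7 -> 8.9
arc(np.array([.4938,.3856,.16]),down(np.radians(a)),7)
E
```

```text
[0.6014 0.1722 0.2211] -16.812517014060646
[[63.0, 24.0], [-10.0, 36.0], [74.0, -20.0], [-14.0, -31.0]]
{"travel":[-20, -22, 21],"dr":[-3.5, -0.9, -3.6]},{"travel":[-20, -23, 19],"dr":[-3.5, -0.9, -3.6]},{"travel":[-19, -25, 18],"dr":[-3.5, -0.9, -3.6]},{"travel":[-19, -26, 16],"dr":[-3.5, -0.9, -3.6]},{"travel":[-19, -27, 14],"dr":[-3.5, -0.9, -3.6]},{"travel":[-19, -28, 13],"dr":[-3.5, -0.9, -3.6]},{"travel":[-18, -29, 11],"dr":[-3.5, -0.9, -3.6]}
```

The tray stays fully tipped with the lumps where they were. Going to the scraper.

Call:
{"fn": "servo_tool", "kwargs": {"moves": [{"travel": [-20, -22, 15], "dr": [-3.5, -0.9, -3.6]}, {"travel": [-20, -23, 16], "dr": [-3.5, -0.9, -3.6]}, {"travel": [-19, -25, 18], "dr": [-3.5, -0.9, -3.6]}, {"travel": [-19, -26, 16], "dr": [-3.5, -0.9, -3.6]}, {"travel": [-19, -27, 14], "dr": [-3.5, -0.9, -3.6]}, {"travel": [-19, -28, 13], "dr": [-3.5, -0.9, -3.6]}, {"travel": [-18, -29, 11], "dr": [-3.5, -0.9, -3.6]}, {"travel": [0, 0, 0], "dr": [0, 0, 0]}]}}

```text
clock: 17.88
position: [0.4864, 0.3886, 0.1615]
ee_rot: [0.997, 0.082, -0.007, -0.002]
ft_force: [-0.5, 0.0, 0.8]
grip_width: 0.702
```

Run:
```python
from h import *
print(yaw()); rows(np.array([.4938,.3856,.046]),down(np.radians(8.5)),5)
```

```text
9.374748923979828
{"travel":[1.7, 0.9, 23.1],"dr":[-0.05, 0.15, 0.17]},{"travel":[1.6, 0.9, 23.1],"dr":[-0.05, 0.15, 0.17]},{"travel":[1.6, 0.9, 23.1],"dr":[-0.05, 0.15, 0.17]},{"travel":[1.5, 0.9, 23.1],"dr":[-0.05, 0.15, 0.17]},{"travel":[1.4, 0.8, 23.1],"dr":[-0.05, 0.15, 0.17]},
```

Call:
{"fn": "servo_tool", "kwargs": {"moves": [{"travel": [2, 1, 20], "dr": [0, 0.2, 0.2]}, {"travel": [2, 1, 20], "dr": [0, 0.2, 0.2]}, {"travel": [2, 1, 23], "dr": [0, 0.2, 0.2]}, {"travel": [1, 1, 20], "dr": [0, 0.2, 0.2]}, {"travel": [0, 0, 0], "dr": [0, 0, 0]}]}}

```text
clock: 18.5
position: [0.4966, 0.3803, 0.0782]
ee_rot: [0.998, 0.07, 0.001, -0.001]
ft_force: [-0.0, -0.1, 0.4]
grip_width: 0.704
```

Run:
```python
from h import *
o=manip.get_obs();print(yaw(),o["position"],o["ft_force"]); rows(np.array([.4938,.3856,.0455]),down(np.radians(8.5)),3)
cv2.imwrite("pics/s10.png",manip.camera("scene"))
s=cv2.imread("pics/s10.png")[100:180,350:430];t=manip.camera("top")[210:280,100:180]
cv2.imwrite("pics/c10.png",np.hstack([cv2.resize(s,(400,400)),cv2.resize(t,(400,400))]))
```

```text
8.034516789116692 [0.49658965 0.38025965 0.07823102] [-0.02671673 -0.08736533  0.43600451]
{"travel":[-0.7, -1.9, 10.9],"dr":[-0.05, -0.03, -0.16]},{"travel":[-0.7, -1.9, 10.9],"dr":[-0.05, -0.03, -0.16]},{"travel":[-0.7, -1.9, 10.9],"dr":[-0.05, -0.03, -0.16]},
```

View pics/c10.png

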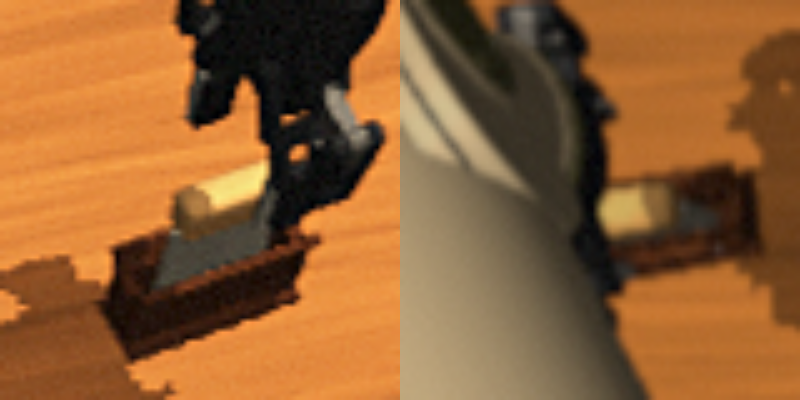

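Run:
```python
from h import *
np.set_printoptions(precision=4,suppress=True)
def pj(n,p):
    K,V=C[n]["intrinsics"],C[n]["view"]; q=K@(V[:3,:3]@p+V[:3,3]); return q[:2]/q[2]
f=lambda p:(pj("scene",np.array(p))-[350,100])*5
for z in(.08,.10,.12): print(z,"front tip",f([.4966+.037,.380+.005,z]),"back",f([.4966-.037,.380-.005,z]))
print("bar ends",f([.4938+.03*.15,.3856-.03,.104]),f([.4938-.03*.15,.3856+.03,.104]))
print("seen front tip at z=.1", plane("scene",(350+280/5,100+220/5),.1),"back tip",plane("scene",(350+192/5,100+122/5),.1))
```

```text
0.08 front tip [252.8952 279.2013] back [180.83   163.7696]
0.1 front tip [261.6047 255.61  ] back [188.3452 139.2269]
0.12 front tip [270.5586 231.3568] back [196.0657 114.0136]
bar ends [179.682  204.7744] [289.8689 165.1322]
seen front tip at z=.1 [0.5162 0.401  0.1   ] back tip [0.4501 0.3804 0.1   ]
```

The open fingers straddle the bar (front tip ≈ (280,220), bar end (175,205) in the scene crop), again about 35–40 mm above the reported z. So I use the same offset, descend and grip.

Call:
{"fn": "servo_tool", "kwargs": {"moves": [{"travel": [-0.7, -1.9, 11], "dr": [0, 0, -0.1]}, {"travel": [-0.7, -1.9, 11], "dr": [0, 0, -0.1]}, {"travel": [-0.7, -1.9, 10], "dr": [0, 0, -0.1]}, {"travel": [0, 0, 0], "dr": [0, 0, 0]}, {"travel": [0, 0, 0], "dr": [0, 0, 0]}]}}

```text
clock: 19.23
position: [0.4936, 0.3875, 0.0466]
ee_rot: [0.997, 0.074, 0.001, -0.002]
ft_force: [0.2, -1.1, 0.8]
grip_width: 0.701
```

Call:
{"fn": "servo_tool", "kwargs": {"moves": [{"travel": [0, 0, 0], "dr": [0, 0, 0]}, {"travel": [0, 0, 0], "dr": [0, 0, 0]}, {"travel": [0, 0, 0], "dr": [0, 0, 0]}, {"travel": [0, 0, 0], "dr": [0, 0, 0]}, {"travel": [0, 0, 0], "dr": [0, 0, 0]}], "claw": 1, "squeeze": 110}}

```text
clock: 19.85
position: [0.4936, 0.3878, 0.0472]
ee_rot: [0.997, 0.074, 0.001, -0.002]
ft_force: [-2.6, -0.8, 5.4]
grip_width: 0.209
```

Run:
```python
from h import *
o=manip.get_obs();print(yaw(),o["position"],o["ft_force"],o["torque"],o["grip_width"],o["ee_rot"])
```

```text
8.464558677210018 [0.49360323 0.38781928 0.04719301] [-2.61355652 -0.8399756   5.43106414] [-0.14393628  0.45528651 -0.0336334 ] 0.20927223878706436 [ 0.99726882  0.07380344  0.00140887 -0.00244131]
```

The scraper is gripped (17.8 mm reading for the 20 mm bar, the same offset as before). I lift it out, keeping the rack pose [0.4936, 0.3878, 0.0472] and yaw 8.46° for the return.

Call:
{"fn": "servo_tool", "kwargs": {"moves": [{"travel": [0, 0, -15], "dr": [0, 0, 0]}, {"travel": [0, 0, -30], "dr": [0, 0, 0]}, {"travel": [0, 0, -50], "dr": [0, 0, 0]}, {"travel": [0, 0, -55], "dr": [0, 0, 0]}, {"travel": [0, 0, -55], "dr": [0, 0, 0]}, {"travel": [0, 0, 0], "dr": [0, 0, 0]}]}}

```text
clock: 20.6
position: [0.4948, 0.3875, 0.2574]
ee_rot: [0.997, 0.074, 0.005, -0.005]
ft_force: [-0.3, 0.0, -2.4]
grip_width: 0.208
```

```bash
cat >> h.py <<'E'
Q=R.from_rotvec(-v*.4); RS=Q*down(np.radians(73.4)); L=.0412
def edge(s,w,h,Rt=RS): return H+Q.apply(u*s+v*w+np.array([0,0,.005+h]))-Rt.apply([0,0,L])  # TCP that puts blade edge at tray (s,w,h)
def where():
    o=manip.get_obs(); r=R.from_quat(o["ee_rot"]); e=Q.inv().apply(np.array(o["position"])+r.apply([0,0,L])-H); return np.round([e@u*1e3,e@v*1e3,e[2]*1e3-5],1), np.round(np.degrees((r.inv()*RS).as_rotvec()),1), np.round(r.inv().apply(o["ft_force"]),1)
E
python3 - <<'E'
from h import *
o=manip.get_obs();print(o["position"],o["ft_force"],o["torque"],yaw())
p=edge(.03,0,.07);print(p); rows(p,RS,10)
E
```

```text
[0.49483558 0.3875391  0.25743671] [-0.34185944  0.04587826 -2.4174977 ] [ 0.00069221 -0.04204956 -0.0187712 ] 8.433786418394186
[0.56076638 0.03451615 0.21870975]
{"travel":[1.3, 35.9, 3.6],"dr":[1.29, 1.96, -6.41]},{"travel":[-2.8, 35.9, 2.7],"dr":[1.29, 1.96, -6.41]},{"travel":[-6.9, 35.4, 1.8],"dr":[1.29, 1.96, -6.41]},{"travel":[-10.8, 34.4, 0.7],"dr":[1.29, 1.96, -6.41]},{"travel":[-14.6, 33.0, -0.5],"dr":[1.29, 1.96, -6.41]},{"travel":[-18.2, 31.2, -1.8],"dr":[1.29, 1.96, -6.41]},{"travel":[-21.4, 28.9, -3.1],"dr":[1.29, 1.96, -6.41]},{"travel":[-24.4, 26.2, -4.6],"dr":[1.29, 1.96, -6.41]},{"travel":[-27.0, 23.2, -6.0],"dr":[1.29, 1.96, -6.41]},{"travel":[-29.2, 20.0, -7.4],"dr":[1.29, 1.96, -6.41]},
```

Call:
{"fn": "servo_tool", "kwargs": {"moves": [{"travel": [1, 36, 1], "dr": [1.3, 2, -6.4]}, {"travel": [-3, 36, 1], "dr": [1.3, 2, -6.4]}, {"travel": [-7, 35.5, 1], "dr": [1.3, 2, -6.4]}, {"travel": [-11, 34.5, 0], "dr": [1.3, 2, -6.4]}, {"travel": [-14.5, 33, 0], "dr": [1.3, 2, -6.4]}, {"travel": [-18, 31, -2], "dr": [1.3, 2, -6.4]}, {"travel": [-21.5, 29, -3], "dr": [1.3, 2, -6.4]}, {"travel": [-24.5, 26, -4.5], "dr": [1.3, 2, -6.4]}, {"travel": [-27, 23, -6], "dr": [1.3, 2, -6.4]}, {"travel": [-29, 20, -7.5], "dr": [1.3, 2, -6.4]}, {"travel": [0, 0, 0], "dr": [0, 0, 0]}]}}

```text
clock: 21.98
position: [0.5577, 0.0288, 0.2178]
ee_rot: [0.788, 0.584, 0.157, -0.119]
ft_force: [0.7, 0.1, -1.4]
grip_width: 0.206
```

Run:
```python
from h import *
print(where(),manip.get_obs()["joint_pos"]); rows(edge(.03,0,.012),RS,4)
```

```text
(array([23.6,  1.4, 71.7]), array([-0.1,  0.1, -0.4]), array([-0.3,  0.6,  1.4])) [-0.37172784  0.11974913  0.54603054  1.74964879 -0.47907466  1.27529891
  1.58345594]
{"travel":[1.6, 0.3, 14.9],"dr":[-0.02, 0.04, -0.09]},{"travel":[1.6, 0.3, 14.9],"dr":[-0.02, 0.04, -0.09]},{"travel":[1.6, 0.3, 14.9],"dr":[-0.02, 0.04, -0.09]},{"travel":[1.6, 0.3, 14.9],"dr":[-0.02, 0.04, -0.09]},
```

Call:
{"fn": "servo_tool", "kwargs": {"moves": [{"travel": [1.5, 0, 15], "dr": [0, 0, 0]}, {"travel": [1.5, 0, 15], "dr": [0, 0, 0]}, {"travel": [1.5, 0, 15], "dr": [0, 0, 0]}, {"travel": [1.5, 0, 14], "dr": [0, 0, -0.3]}, {"travel": [0, 0, 0], "dr": [0, 0, 0]}]}}

```text
clock: 22.6
position: [0.5651, 0.0616, 0.1657]
ee_rot: [0.784, 0.588, 0.157, -0.12]
ft_force: [-0.5, 0.3, -0.9]
grip_width: 0.203
```

Call:
{"fn": "servo_tool", "kwargs": {"moves": [{"travel": [0, 0, 3], "dr": [0, 0, 0]}, {"travel": [0, 0, 2], "dr": [0, 0, 0]}, {"travel": [0, 0, 0], "dr": [0, 0, 0]}]}}

```text
clock: 22.98
position: [0.5664, 0.0624, 0.1626]
ee_rot: [0.785, 0.587, 0.158, -0.119]
ft_force: [0.3, 0.8, -1.2]
grip_width: 0.209
```

Run:
```python
from h import *
print(where())
s=manip.camera("scene");cv2.imwrite("pics/s11.png",s);t=manip.camera("top");cv2.imwrite("pics/t11.png",t)
print([tray("scene",b) for b in brown("scene",s,(240,320,160,215))])
cv2.imwrite("pics/c11.png",np.hstack([cv2.resize(s[110:230,230:350],(400,400)),cv2.resize(t[150:270,210:330],(400,400))]))
```

```text
(array([34.2,  2.6,  7.3]), array([-0.2,  0. ,  0.2]), array([0.3, 0.1, 1.4]))
[[64.0, 25.0], [74.0, -19.0], [-14.0, -33.0]]
```

View pics/c11.png

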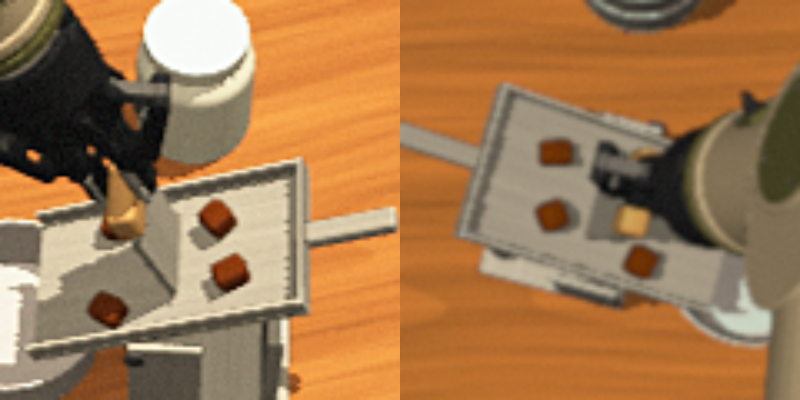

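The blade stands square across the tray between the two lump pairs, near the floor. Now I feel for the floor.

Call:
{"fn": "servo_tool", "kwargs": {"moves": [{"travel": [0, 0, 2], "dr": [0, 0, 0]}, {"travel": [0, 0, 2], "dr": [0, 0, 0]}, {"travel": [0, 0, 0], "dr": [0, 0, 0]}]}}

```text
clock: 23.45
position: [0.5667, 0.0641, 0.1585]
ee_rot: [0.785, 0.587, 0.158, -0.119]
ft_force: [-0.6, -0.0, -0.8]
grip_width: 0.203
```

Call:
{"fn": "servo_tool", "kwargs": {"moves": [{"travel": [0, 0, 2], "dr": [0, 0, 0]}, {"travel": [0, 0, 0], "dr": [0, 0, 0]}]}}

```text
clock: 23.7
position: [0.567, 0.0648, 0.1568]
ee_rot: [0.785, 0.587, 0.158, -0.119]
ft_force: [0.4, 0.1, -1.9]
grip_width: 0.209
```

Run:
```python
from h import *
print(where())
```

```text
(array([34.2,  2.9,  1. ]), array([-0.2,  0. ,  0.2]), array([-0.6,  0.4,  1.8]))
```

Call:
{"fn": "servo_tool", "kwargs": {"moves": [{"travel": [0, 0, 1], "dr": [0, 0, 0]}, {"travel": [0, 0, 1], "dr": [0, 0, 0]}, {"travel": [0, 0, 0], "dr": [0, 0, 0]}]}}

```text
clock: 24.08
position: [0.5675, 0.0651, 0.1559]
ee_rot: [0.785, 0.587, 0.159, -0.119]
ft_force: [-3.6, -1.9, 6.0]
grip_width: 0.204
```

Call:
{"fn": "servo_tool", "kwargs": {"moves": [{"travel": [0, 0, 1.5], "dr": [0, 0, 0]}, {"travel": [0, 0, 0], "dr": [0, 0, 0]}]}}

```text
clock: 24.32
position: [0.5678, 0.065, 0.1558]
ee_rot: [0.785, 0.587, 0.159, -0.119]
ft_force: [-9.1, -6.5, 15.1]
grip_width: 0.208
```

Run:
```python
from h import *
print(where())
```

```text
(array([34.3,  2. , -0.2]), array([-0.1, -0. ,  0.2]), array([ -2.2,  -6.9, -17.3]))
```

The floor was touched exactly at the computed height (h ≈ 0). Rise, go behind the lumps on the +y side, and down.

Call:
{"fn": "servo_tool", "kwargs": {"moves": [{"travel": [0, 0, -20], "dr": [0, 0, 0]}, {"travel": [0, 0, -20], "dr": [0, 0, 0]}, {"travel": [22, -6, 0], "dr": [0, 0, 0]}, {"travel": [22, -6, 0], "dr": [0, 0, 0]}, {"travel": [21, -5, 0], "dr": [0, 0, 0]}, {"travel": [0, 0, 15], "dr": [0, 0, 0]}, {"travel": [0, 0, 15], "dr": [0, 0, 0]}, {"travel": [0, 0, 0], "dr": [0, 0, 0]}]}}

```text
clock: 25.32
position: [0.5658, 0.1241, 0.1859]
ee_rot: [0.785, 0.587, 0.157, -0.12]
ft_force: [0.4, 0.6, -2.0]
grip_width: 0.205
```

Run:
```python
from h import *
print(where())
```

```text
(array([97.5, 21. ,  5.8]), array([-0.3,  0.2,  0.1]), array([-0.1,  0.2,  2.1]))
```

Call:
{"fn": "servo_tool", "kwargs": {"moves": [{"travel": [0, 3, 4], "dr": [0, 0, 0]}, {"travel": [-12, 0, 0], "dr": [0, 0, 0]}, {"travel": [-15, 0, 0], "dr": [0, 0, 0]}, {"travel": [-15, 0, 0], "dr": [0, 0, 0]}, {"travel": [-15, 0, 0], "dr": [0, 0, 0]}, {"travel": [-15, 0, 0], "dr": [0, 0, 0]}]}}

```text
clock: 26.08
position: [0.5512, 0.0604, 0.1562]
ee_rot: [0.785, 0.587, 0.158, -0.119]
ft_force: [0.1, 0.1, -1.4]
grip_width: 0.206
```

Run:
```python
from h import *
print(where()); s=manip.camera("scene");cv2.imwrite("pics/s12.png",s)
print([tray("scene",b) for b in brown("scene",s,(230,320,155,220))])
```

```text
(array([26. , 16.7,  3.8]), array([-0.2,  0. ,  0.2]), array([-0.4,  0.1,  1.4]))
[[-17.0, 32.0], [19.0, -25.0], [-13.0, -31.0]]
```

Call:
{"fn": "servo_tool", "kwargs": {"moves": [{"travel": [-14, 0, 2], "dr": [0, 0, 0]}, {"travel": [-15, 0, 0], "dr": [0, 0, 0]}, {"travel": [-15, 0, 0], "dr": [0, 0, 0]}, {"travel": [-15, 0, 0], "dr": [0, 0, 0]}, {"travel": [-15, 0, 0], "dr": [0, 0, 0]}, {"travel": [-15, 0, 0], "dr": [0, 0, 0]}, {"travel": [-15, 0, 0], "dr": [0, 0, 0]}, {"travel": [-8, 0, 0], "dr": [0, 0, 0]}, {"travel": [0, 0, 0], "dr": [0, 0, 0]}]}}

```text
clock: 27.25
position: [0.5225, -0.0372, 0.1109]
ee_rot: [0.785, 0.587, 0.158, -0.119]
ft_force: [-0.3, 0.6, -1.1]
grip_width: 0.205
```

Run:
```python
from h import *
print(where()); s=manip.camera("scene");cv2.imwrite("pics/s13.png",s)
b=brown("scene",s,(190,320,145,250)); print(b,[tray("scene",x) for x in b])
t=manip.camera("top");cv2.imwrite("pics/t13.png",t); b=brown("top",t,(220,380,160,270));print(b,[tray("top",x) for x in b])
```

```text
(array([-85.4,  16.3,   1.8]), array([-0.2,  0. ,  0.2]), array([ 0. , -0.5,  1.2]))
[[271.2, 199.0], [237.1, 202.9], [260.8, 202.8]] [[9.0, -27.0], [-77.0, -22.0], [-16.0, -32.0]]
[] []
```

Two lumps are over the lip, and two remain at (9,−27) and (−16,−32). Second pass on the −y side.

Call:
{"fn": "servo_tool", "kwargs": {"moves": [{"travel": [0, 0, -20], "dr": [0, 0, 0]}, {"travel": [0, 0, -20], "dr": [0, 0, 0]}, {"travel": [30, 8.5, 0], "dr": [0, 0, 0]}, {"travel": [30, 8.5, 0], "dr": [0, 0, 0]}, {"travel": [30, 8.5, 0], "dr": [0, 0, 0]}, {"travel": [32, 8.5, 0], "dr": [0, 0, 0]}, {"travel": [0, 0, 18], "dr": [0, 0, 0]}, {"travel": [0, 0, 18], "dr": [0, 0, 0]}, {"travel": [0, 0, 0], "dr": [0, 0, 0]}]}}

```text
clock: 28.48
position: [0.585, 0.0598, 0.1601]
ee_rot: [0.785, 0.587, 0.157, -0.12]
ft_force: [-0.3, -0.4, -0.7]
grip_width: 0.204
```

Run:
```python
from h import *
print(where())
```

```text
(array([ 35.8, -15.8,   3.9]), array([-0.3,  0.1,  0.1]), array([-0.7, -0.2,  0.5]))
```

Call:
{"fn": "servo_tool", "kwargs": {"moves": [{"travel": [-6, 3, 2], "dr": [0, 0, 0]}, {"travel": [-14, 0, 0], "dr": [0, 0, 0]}, {"travel": [-15, 0, 0], "dr": [0, 0, 0]}, {"travel": [-15, 0, 0], "dr": [0, 0, 0]}, {"travel": [-15, 0, 0], "dr": [0, 0, 0]}, {"travel": [-15, 0, 0], "dr": [0, 0, 0]}, {"travel": [-15, 0, 0], "dr": [0, 0, 0]}, {"travel": [-15, 0, 0], "dr": [0, 0, 0]}, {"travel": [-12, 0, 0], "dr": [0, 0, 0]}, {"travel": [0, 0, 0], "dr": [0, 0, 0]}]}}

```text
clock: 29.72
position: [0.5582, -0.0498, 0.1127]
ee_rot: [0.785, 0.587, 0.158, -0.118]
ft_force: [0.0, 0.2, -1.3]
grip_width: 0.203
```

Call:
{"fn": "servo_tool", "kwargs": {"moves": [{"travel": [0, 0, -20], "dr": [0, 0, 0]}, {"travel": [0, 0, -40], "dr": [0, 0, 0]}, {"travel": [30, 0, -30], "dr": [0, 0, 0]}, {"travel": [40, 0, 0], "dr": [0, 0, 0]}, {"travel": [40, 0, 0], "dr": [0, 0, 0]}]}}

```text
clock: 30.35
position: [0.5776, 0.0162, 0.2415]
ee_rot: [0.785, 0.587, 0.16, -0.118]
ft_force: [0.2, -0.1, -1.5]
grip_width: 0.207
```

Run:
```python
from h import *
print(where()); s=manip.camera("scene");cv2.imwrite("pics/s14.png",s)
b=brown("scene",s,(180,330,140,260)); print(b,[tray("scene",x) for x in b])
t=manip.camera("top");cv2.imwrite("pics/t14.png",t)
cv2.imwrite("pics/c14.png",np.hstack([cv2.resize(s[110:260,190:340],(400,400)),cv2.resize(t[150:300,210:360],(400,400))]))
```

```text
(array([ 27.1, -21.3,  96. ]), array([ 0. , -0. ,  0.2]), array([-0.6,  0.2,  1.3]))
[[230.3, 193.8], [236.8, 202.2], [236.6, 219.3], [223.7, 220.1]] [[-97.0, 7.0], [-78.0, -20.0], [-75.0, -65.0], [-108.0, -61.0]]
```

View pics/c14.png

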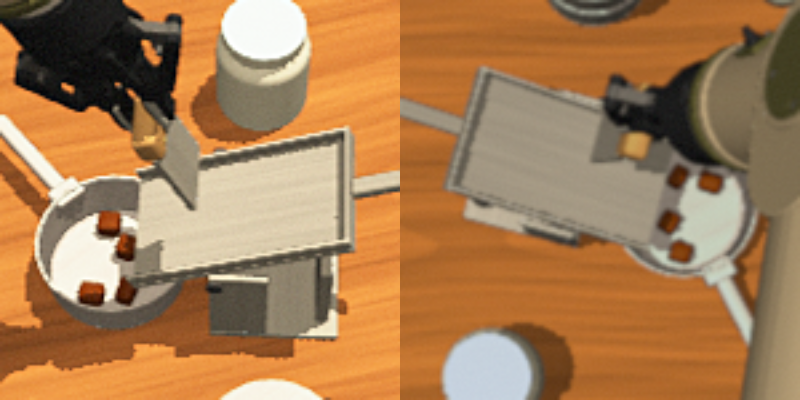

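All four lumps lie in the pan and the tray is empty. In the crop, the pan interior shows lumps at (108,222), (125,247), (92,293) and (126,290). Returning the scraper.

Run:
```python
from h import *
print("rack rim centre",plane("top",zt((73,333)),.053))
rows(np.array([.4943,.3830,.255]),down(np.radians(8.46)),11)
```

```text
rack rim centre [0.49218128 0.37648185 0.053     ]
{"travel":[27.7, -16.4, 10.5],"dr":[-1.18, -1.87, 5.88]},{"travel":[26.2, -19.4, 9.2],"dr":[-1.18, -1.87, 5.88]},{"travel":[24.3, -22.1, 8.0],"dr":[-1.18, -1.87, 5.88]},{"travel":[22.2, -24.7, 6.7],"dr":[-1.18, -1.87, 5.88]},{"travel":[19.7, -27.0, 5.5],"dr":[-1.18, -1.87, 5.88]},{"travel":[17.0, -28.9, 4.3],"dr":[-1.18, -1.87, 5.88]},{"travel":[14.1, -30.6, 3.2],"dr":[-1.18, -1.87, 5.88]},{"travel":[10.9, -32.0, 2.2],"dr":[-1.18, -1.87, 5.88]},{"travel":[7.7, -32.9, 1.2],"dr":[-1.18, -1.87, 5.88]},{"travel":[4.3, -33.6, 0.3],"dr":[-1.18, -1.87, 5.88]},{"travel":[0.8, -33.8, -0.5],"dr":[-1.18, -1.87, 5.88]},
```

Call:
{"fn": "servo_tool", "kwargs": {"moves": [{"travel": [27.5, -16.5, 8], "dr": [-1.2, -1.9, 5.9]}, {"travel": [26, -19.5, 7], "dr": [-1.2, -1.9, 5.9]}, {"travel": [24.5, -22, 7], "dr": [-1.2, -1.9, 5.9]}, {"travel": [22, -24.5, 6.5], "dr": [-1.2, -1.9, 5.9]}, {"travel": [19.5, -27, 5.5], "dr": [-1.2, -1.9, 5.9]}, {"travel": [17, -29, 4.5], "dr": [-1.2, -1.9, 5.9]}, {"travel": [14, -30.5, 3], "dr": [-1.2, -1.9, 5.9]}, {"travel": [11, -32, 2], "dr": [-1.2, -1.9, 5.9]}, {"travel": [7.5, -33, 1], "dr": [-1.2, -1.9, 5.9]}, {"travel": [4.5, -33.5, 0], "dr": [-1.2, -1.9, 5.9]}, {"travel": [1, -34, 0], "dr": [-1.2, -1.9, 5.9]}, {"travel": [0, 0, 0], "dr": [0, 0, 0]}]}}

```text
clock: 31.95
position: [0.4941, 0.3797, 0.2558]
ee_rot: [0.998, 0.07, -0.005, 0.003]
ft_force: [-0.3, -0.6, -2.3]
grip_width: 0.208
```

Run:
```python
from h import *
print(manip.get_obs()["position"],yaw()); rows(np.array([.4943,.3825,.105]),down(np.radians(8.46)),4)
```

```text
[0.49405486 0.37974431 0.25584616] 8.039063160018005
{"travel":[0.5, -0.9, 37.7],"dr":[0.08, 0.14, -0.1]},{"travel":[0.4, -0.8, 37.7],"dr":[0.08, 0.14, -0.1]},{"travel":[0.3, -0.8, 37.7],"dr":[0.08, 0.14, -0.1]},{"travel":[0.3, -0.7, 37.7],"dr":[0.08, 0.14, -0.1]},
```

Call:
{"fn": "servo_tool", "kwargs": {"moves": [{"travel": [0.4, -0.8, 38], "dr": [0.1, 0.1, -0.1]}, {"travel": [0.4, -0.8, 38], "dr": [0.1, 0.1, -0.1]}, {"travel": [0.4, -0.8, 38], "dr": [0.1, 0.1, -0.1]}, {"travel": [0.4, -0.8, 35], "dr": [0.1, 0.1, -0.1]}, {"travel": [0, 0, 0], "dr": [0, 0, 0]}, {"travel": [0, 0, 0], "dr": [0, 0, 0]}]}}

```text
clock: 32.7
position: [0.4968, 0.3794, 0.109]
ee_rot: [0.997, 0.072, 0.0, -0.001]
ft_force: [0.8, -0.2, 0.6]
grip_width: 0.205
```

Run:
```python
from h import *
print(manip.get_obs()["position"],yaw()); rows(np.array([.4943,.3825,.075]),down(np.radians(8.46)),3)
```

```text
[0.49675586 0.37939206 0.1090391 ] 8.21970313958534
{"travel":[-0.7, -1.1, 11.3],"dr":[-0.05, -0.01, -0.08]},{"travel":[-0.7, -1.1, 11.3],"dr":[-0.05, -0.01, -0.08]},{"travel":[-0.7, -1.1, 11.3],"dr":[-0.05, -0.01, -0.08]},
```

Call:
{"fn": "servo_tool", "kwargs": {"moves": [{"travel": [-2.5, -3, 0], "dr": [0, 0, -0.2]}, {"travel": [0, 0, 4], "dr": [0, 0, 0]}, {"travel": [0, 0, 0], "dr": [0, 0, 0]}]}}

```text
clock: 33.08
position: [0.4925, 0.382, 0.1027]
ee_rot: [0.997, 0.074, -0.001, -0.0]
ft_force: [0.3, -0.4, -1.5]
grip_width: 0.205
```

Call:
{"fn": "servo_tool", "kwargs": {"moves": [{"travel": [0, 0, 6], "dr": [0, 0, 0]}, {"travel": [0, 0, 6], "dr": [0, 0, 0]}, {"travel": [0, 0, 6], "dr": [0, 0, 0]}, {"travel": [0, 0, 0], "dr": [0, 0, 0]}]}}

```text
clock: 33.58
position: [0.4922, 0.3817, 0.0839]
ee_rot: [0.997, 0.074, -0.002, -0.0]
ft_force: [0.6, -0.3, -0.9]
grip_width: 0.208
```

Call:
{"fn": "servo_tool", "kwargs": {"moves": [{"travel": [2, 0, 0], "dr": [0, 0, 0]}, {"travel": [0, 0, 5], "dr": [0, 0, 0]}, {"travel": [0, 0, 7], "dr": [0, 0, 0]}, {"travel": [0, 0, 0], "dr": [0, 0, 0]}]}}

```text
clock: 34.08
position: [0.494, 0.382, 0.0718]
ee_rot: [0.997, 0.074, -0.002, -0.0]
ft_force: [-0.5, 0.1, -2.4]
grip_width: 0.206
```

Call:
{"fn": "servo_tool", "kwargs": {"moves": [{"travel": [0, 0, 8], "dr": [0, 0, 0]}, {"travel": [0, 0, 8], "dr": [0, 0, 0]}, {"travel": [0, 0, 4], "dr": [0, 0, 0]}, {"travel": [0, 0, 0], "dr": [0, 0, 0]}]}}

```text
clock: 34.58
position: [0.4943, 0.3821, 0.0522]
ee_rot: [0.997, 0.074, -0.001, -0.0]
ft_force: [0.4, -0.1, -0.8]
grip_width: 0.203
```

Call:
{"fn": "servo_tool", "kwargs": {"moves": [{"travel": [0, 0, 3], "dr": [0, 0, 0]}, {"travel": [0, 0, 2.5], "dr": [0, 0, 0]}, {"travel": [0, 0, 0], "dr": [0, 0, 0]}]}}

```text
clock: 34.95
position: [0.4946, 0.3824, 0.0473]
ee_rot: [0.997, 0.074, -0.001, -0.001]
ft_force: [-0.3, -0.5, -0.9]
grip_width: 0.201
```

Call:
{"fn": "servo_tool", "kwargs": {"moves": [{"travel": [0, 0, 1.5], "dr": [0, 0, 0]}, {"travel": [0, 0, 0], "dr": [0, 0, 0]}]}}

```text
clock: 35.2
position: [0.4949, 0.3825, 0.0472]
ee_rot: [0.997, 0.074, -0.001, -0.001]
ft_force: [-3.1, -2.9, 9.8]
grip_width: 0.206
```

Call:
{"fn": "servo_tool", "kwargs": {"moves": [{"travel": [0, 0, 0], "dr": [0, 0, 0]}, {"travel": [0, 0, 0], "dr": [0, 0, 0]}, {"travel": [0, 0, 0], "dr": [0, 0, 0]}, {"travel": [0, 0, 0], "dr": [0, 0, 0]}], "claw": 0.3}}

```text
clock: 35.7
position: [0.4944, 0.3823, 0.0456]
ee_rot: [0.997, 0.074, -0.001, -0.0]
ft_force: [-0.0, 0.8, 0.0]
grip_width: 0.702
```

Call:
{"fn": "servo_tool", "kwargs": {"moves": [{"travel": [0, 0, -20], "dr": [0, 0, 0]}, {"travel": [0, 0, -40], "dr": [0, 0, 0]}, {"travel": [0, 0, -50], "dr": [0, 0, 0]}, {"travel": [-50, 0, -40], "dr": [0, 0, 0]}, {"travel": [-60, -10, 0], "dr": [0, 0, 0]}, {"travel": [-40, -30, 0], "dr": [0, 0, 0]}, {"travel": [0, 0, 0], "dr": [0, 0, 0]}]}}

```text
clock: 36.58
position: [0.3382, 0.4024, 0.197]
ee_rot: [0.997, 0.077, -0.001, -0.002]
ft_force: [-0.1, 0.4, 0.0]
grip_width: 0.702
```

Run:
```python
from h import *
print(manip.get_obs()["position"])
s=manip.camera("scene");t=manip.camera("top");cv2.imwrite("pics/s15.png",s);cv2.imwrite("pics/t15.png",t)
print("bar",[b[0] for b in blobs(s,(18,80,120),(38,255,255),60) if b[0][0]>350],[b[0] for b in blobs(t,(18,80,120),(38,255,255),60)])
b=brown("scene",s,(180,330,140,260)); print(b)
cv2.imwrite("pics/c15.png",np.vstack([cv2.resize(s[90:320,90:430],(600,406)),np.hstack([cv2.resize(t[100:330,120:460],(281,190)),cv2.resize(s[110:180,360:430],(190,190)),np.zeros((190,129,3),np.uint8)])]))
```

```text
[0.33815898 0.40241468 0.19703065]
bar [[395.6, 138.0], [551.4, 336.3], [445.7, 364.0], [368.8, 384.5]] [[142.8, 245.8], [68.8, 363.7], [314.3, 409.7]]
[[230.3, 193.3], [237.0, 202.1], [236.3, 219.0], [223.5, 219.8]]
```

View pics/c15.png

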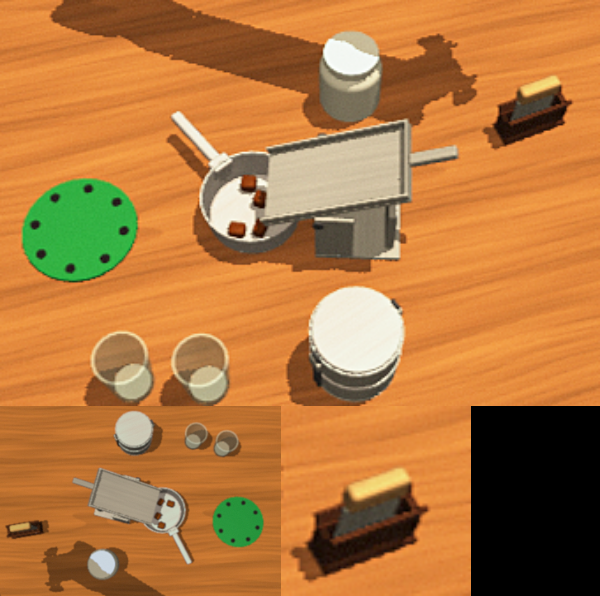

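The scraper stands upright in its rack with the bar at scene (396,138). All four lumps are in the pan, the tray is tipped, the bystanders are unmoved and the arm is clear. Handing in.

```bash
python3 -c "
from workcell import manip
print(manip.hand_in())"
```

```text
the job is handed in; nothing more can be done
None
```

The job is done and handed in at about 37 s on the clock. I set the pan on the counter under the lip and lifted the tray to its stop. Two passes of the scraper's edge swept all four lumps into the pan, and the scraper went back into its rack.

**Last checks:**
- **Final pictures:** all four lumps are in the pan and the tray is empty and still tipped. The scraper is upright in its rack, the arm is clear, and the jar, tiffin and tumblers look unmoved; I judged those by eye only.
- **Tray tilt:** the lump positions fitted a tilt of 0.40 rad, and the force at the stop reached about 29 N, against 8 to 10 N to lift.
- **Forces:** the highest wrist force I read was that 29 N push. The floor touch with the blade read about 19 N.

**What failed or disagreed:**
- **Missed first grasp:** the first pan grasp closed on nothing. The fingertips stood about 28 mm short of the reported TCP along the tool axis. I offset all later grasps for this, and the blade then met the tray floor within 1 mm of the expected height.
- **Force reading:** while lifting the tray, the reading did not show the expected 8 to 10 N until the stop.
- **Grip widths:** these read about 2 to 3 mm below the stated sizes.
- **Scraper position:** it sits about 5 mm nearer the middle of the slot than at the start, by choice.
- **Picture budget:** I viewed 14 pictures against a budget of 10.

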